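# Crosswise riser for a microscope specimen

### The arm

A 6-joint arm with a two-finger parallel gripper is mounted at the origin on the work surface. World frame = base frame: x ahead of the robot, y to its left, z up, the work surface at z = 0. Lengths are in m, angles in rad, forces in N, time in s.
With the tool pointing down it reaches from about 0.275 to 1 m from the base axis. Payload 8.4 kg.
Tool frame: the origin (TCP) lies midway between the tips of the shut fingers; the grasp point (between the pads) lies 19 mm behind it; z points along the fingers, y is the line along which they close (so a half turn about z gives the same grasp; the last joint's range is limited). The gripper opens to 85 mm and grips with 20 to 120 N. Pads are 22 mm wide; open, the fingers measure 114 mm over their backs; the gripper's body (76 mm by 85 mm) begins 54 mm behind the grasp point. The pads swing forward as they close: fully open they stand 13 mm farther back than shut.
Start: joints at [1.162, 0.353, 1.633, -0, 1.155, -0.002], TCP at [0.247, 0.574, 0.206] pointing down, gripper open.
Joint ranges: [-2.63, 2.63], [-0.92, 2.1], [0.06, 2.66], [-1.3, 4.44], [0, 2.69], [-3.02, 3.02]. Speed limits (rad/s): [2.22, 2.22, 2.79, 3.14, 3.14, 3.14].

### API

Orientations are given as a unit quaternion [x, y, z, w].
In Python, from bench import arm gives the robot as it stands. The module is installed in compiled form; this text tells all that it offers.
- The arm moves only by the shell command python3 -m handwheel 'ROWS' [OPENING] [FORCE]. ROWS is a JSON object of lists of equal length, an entry for each row: "linear": the shift along the tool's x, y, z in m, a list of three; "angular": the turn, a rotation vector about the tool's x, y, z in rad, a list of three. A call has 1 to 12 rows; each row is the pose to reach, as a shift and turn from the pose commanded when the call began, along the tool's axes at that moment; what a row does not reach only later rows make up. A row lasts 1/10 s, in which the tool goes at most 50 mm and 8.59 degrees, less where a joint would pass 70% of its speed; a pose out of reach is approached as far as the arm can. A call with a gripper value outside its range is refused whole. OPENING is the opening, from 0 (shut) to 1 (fully open), set as the call begins (- or left out, the last holds). The fingers move at their own pace and stop on an object; FORCE is the grip in N (left out, the last holds). Time passes only in rows, so rows that repeat a pose let the fingers close. It gives the time, the measured TCP pose, the force, the opening and the grip force at its end, in the units of the state.
- arm.sense(): the state, without advancing time (a new reading comes with each control period).
- arm.snapshot(name): name is "scene" or "top"; returns the picture (400x640x3 uint8, red, green, blue); there is no depth.
- arm.camera_model(name): a dict with "vertical_fov" (degrees; the focal length in pixels is half the picture's height over the tangent of half this angle, whatever the lens; pixels are square), "cx", "cy" (the principal point, pixels), "camera_from_world" (4x4, takes a point from world to camera coordinates). Camera axes: x right, y up, looking along -z (the intrinsics and any distortion apply to the point x, -y, -z); pixel columns grow to the right and rows downward; lengths in m; the calibration is good to about 2 mm. A picture is of the moment at which its call begins. camera_model takes no time and is no camera call.
- arm.sign_off(): hands the job in; it is judged then, once.
The state is a dict: "time_s": time; "joint_pos": joint angles; "joint_velocities": joint speeds; "tau": joint torques, N m; "eef_pos": TCP position; "eef_rot": TCP orientation; "contact_force": force on the tool from outside, world axes, zero at the start; "ft_torque": the same for the moment, N m; "opening": finger opening in m; "grip_force": force on a finger pad.
Only numpy, scipy, OpenCV 4.12 (cv2) and the standard library are available. Lean on these libraries where they do the work, as an engineer would, in place of code of your own. Each camera call takes 0.05 s, during which the arm holds its last target. There are 200 camera calls.

### The job

Build the riser on the black stage plate up to height: first lay the two steel bars from the sloped rack crosswise on the two bars already there, one at each end of them, level and flush all round so that the four make a square, and let go of them. Then push the wide aluminium slat home against both fences of the squaring corner, so that it touches the side fence and the end fence squarely, and only then pick it up and lay it flat across the middle of the upper two bars, crosswise to them, its ends flush with their outer faces. Work gently: do not drop the parts, press hard on the stack or the corner, shift the lower bars, or disturb the other things on the bench.

Things in the scene. Friction and masses are not known exactly. Their poses are not given: they have to be found in the camera images.
- stage_top (a point): Centre of the top face of the black stage plate (170 x 170 x 20 mm, square, fixed, top 20 mm above the bench). x and y run parallel to its sides, z up. The two lower bars lie on it along its y axis, centred 51 mm either side of this point in x (x = -51 and +51 mm, within 1 mm).
- low_near_c (a point): Centre of a bare steel bar, 120 x 18 x 18 mm, 0.28 kg, lying loose on the stage plate at its x = -51 mm; its own x runs along its length (the stage's y), z up.
- low_far_c (a point): Centre of the second lower bar, same size, loose at the stage's x = +51 mm; x along its length.
- bar_a_c (a point): Centre of a bare steel bar, 120 x 18 x 18 mm, about 0.28 kg, lying loose on a rail of the sloped rack. Its x runs along its length and rises at 30 degrees away from the robot; its y is level, across it; its z is square to its upper face (leaning 30 degrees from vertical towards the robot).
- bar_b_c (a point): Centre of the other rack bar, same size and attitude, on the neighbouring rail 66 mm to the side. The two bars are interchangeable.
- rack: Fixed aluminium rack, base 140 x 130 x 8 mm; origin under its middle, x up the slope, z up. Two rails 14 mm wide (fingers pass beside them), inclined 30 degrees, at y = +33 and -33 mm. Each bar's low end sits in a pocket (end lip, cheeks 2 mm clear, 18 mm long, 12 mm above the rail): lift it square to the slope. Bar centre 73 mm, high end 111 mm above the bench.
- slat_c (a point): Centre of the wide aluminium slat, 44 mm (its x) x 120 mm (its y, the length) x 12 mm thick (z), about 0.17 kg, lying loose and askew on the squaring corner's base plate.
- corner_home (a point): Where the slat's centre (half-way up) lies when squared in the corner, the slat's x and y along this point's; 14 mm above the bench, 6 mm above the corner's base plate. Side fence on the +x side, 22 mm away: two lugs 24 mm long, 45 mm either side in y, 66 mm gap between for a finger. End fence on the +y side, 60 mm away: a straight 100 mm strip along x, from 90 mm before to 10 mm past this point.
- corner: The squaring corner: fixed grey base plate, 150 mm (x) by 210 mm (y), 8 mm thick, with dark fences standing 14 mm above it; origin under the middle of the plate, axes as for corner_home, which lies 28 mm in x and 15 mm in y from it.
- stage: The black stage plate itself; origin under its middle, axes as for stage_top.
- jar: Bystander: small glass jar with a white cap, 38 mm across, 45 mm high; origin under its middle.
- loupe: Bystander: black eyepiece loupe, 38 mm across, 40 mm high; origin under its middle.
- block: Bystander: short steel block 44 x 18 x 18 mm, not one of the bars; origin under its middle.
- puck: Bystander: black specimen mount, 36 mm across, 22 mm high; origin under its middle.
- mouse: Bystander: black computer mouse, 100 x 58 x 32 mm; origin under its middle.
- driver: Bystander: screwdriver, 170 mm long, lying; origin near its middle.
- low_near: The bar of low_near_c as a body; origin at the centre of its underside, 9 mm below that point.
- low_far: The bar of low_far_c as a body; origin at the centre of its underside, 9 mm below that point.
- bar_a: The bar of bar_a_c as a body; origin at the centre of its underside, 9 mm below that point.
- bar_b: The bar of bar_b_c as a body; origin at the centre of its underside, 9 mm below that point.
- slat: The wide slat as a body; origin at the centre of its underside, 6 mm below the point.
There are look-alikes about, which are no part of the job. What is meant by the stage is not green, and is the smaller of those in its own colour.

How it is judged:
On the way, in this order (a step that is already met when the one before it is completed fails the run):
1. both rack bars lie crosswise on the lower pair, flush, and released (x of low_near_c in the frame of stage_top between -0.058 and -0.044 m and y of low_near_c in the frame of stage_top between -0.007 and 0.007 m and z of low_near_c in the frame of stage_top between 0.006 and 0.012 m and angle between the x axis of each of low_near_c, low_far_c and the y axis of stage_top, either way round below 0.08 rad and x of low_far_c in the frame of stage_top between 0.044 and 0.058 m and y of low_far_c in the frame of stage_top between -0.007 and 0.007 m and z of low_far_c in the frame of stage_top between 0.006 and 0.012 m and (((x of bar_a_c in the frame of stage_top between -0.007 and 0.007 m and y of bar_a_c in the frame of stage_top between 0.044 and 0.058 m and z of bar_a_c in the frame of stage_top between 0.024 and 0.03 m and angle between the x axis of bar_a_c and the x axis of stage_top, either way round below 0.08 rad) and (x of bar_b_c in the frame of stage_top between -0.007 and 0.007 m and y of bar_b_c in the frame of stage_top between -0.058 and -0.044 m and z of bar_b_c in the frame of stage_top between 0.024 and 0.03 m and angle between the x axis of bar_b_c and the x axis of stage_top, either way round below 0.08 rad)) or ((x of bar_a_c in the frame of stage_top between -0.007 and 0.007 m and y of bar_a_c in the frame of stage_top between -0.058 and -0.044 m and z of bar_a_c in the frame of stage_top between 0.024 and 0.03 m and angle between the x axis of bar_a_c and the x axis of stage_top, either way round below 0.08 rad) and (x of bar_b_c in the frame of stage_top between -0.007 and 0.007 m and y of bar_b_c in the frame of stage_top between 0.044 and 0.058 m and z of bar_b_c in the frame of stage_top between 0.024 and 0.03 m and angle between the x axis of bar_b_c and the x axis of stage_top, either way round below 0.08 rad))) and contact force between each of bar_a, bar_b and the fingers below 0.1 N), for 0.2 s.
2. the slat lies squared against both fences of the corner (x of slat_c in the frame of corner_home between -0.002 and 0.002 m and y of slat_c in the frame of corner_home between -0.002 and 0.002 m and z of slat_c in the frame of corner_home between -0.003 and 0.003 m and angle between the y axis of slat_c and the y axis of corner_home, either way round below 0.035 rad), for 0.2 s.
At the end, for the whole second after the job is handed in: Lower bars within 7 mm of where they lay; rack bars on them along the stage's x at y = +51 and -51 mm, either way round (7 mm, height 3 mm, 0.08 rad); slat on these along the stage's y, centred (8 mm, height 3 mm, 0.08 rad); all released and at rest (all of step 1 and x of slat_c in the frame of stage_top between -0.008 and 0.008 m and y of slat_c in the frame of stage_top between -0.008 and 0.008 m and z of slat_c in the frame of stage_top between 0.039 and 0.045 m and angle between the y axis of slat_c and the y axis of stage_top, either way round below 0.08 rad and contact force between each of low_near, low_far, slat and the fingers below 0.1 N and linear speed of each of low_near, low_far, bar_a, bar_b, slat below 0.02 m/s); the robot touches nothing.
It fails at once if a bar or the slat is dropped (moves faster than 0.35 m/s, a fall of some 6 mm, with the robot not touching it) ((linear speed of bar_a above 0.35 m/s and contact force between bar_a and the arm below 0.01 N and contact force between bar_a and the fingers below 0.01 N) or (linear speed of bar_b above 0.35 m/s and contact force between bar_b and the arm below 0.01 N and contact force between bar_b and the fingers below 0.01 N) or (linear speed of slat above 0.35 m/s and contact force between slat and the arm below 0.01 N and contact force between slat and the fingers below 0.01 N)).
It fails at once if the stage or the stack on it is pressed hard (total force on the stage plate or on a lower bar over 60 N, their own weight of about 13 N included) (contact force between any of stage, low_near, low_far and anything else above 60 N).
It fails at once if the squaring corner is pressed hard (over 90 N) (contact force between corner and anything else above 90 N).
It fails at once if another thing on the bench is shifted by more than 20 mm (distance of any of jar, loupe, block, puck, mouse, driver from where it was at the start of the episode above 0.02 m).
It also fails if it takes over 72 s, if anything falls off the work surface, if the arm or the gripper's body presses on something with over 40 N, if the wrist force passes 120 N, or if a joint passes its speed limit or range.

## Working session

There is one attempt and no reset: what is moved stays moved. The work goes in short steps, Python scripts to look and compute and a shell command to move; the robot and the scene stay as the last step left them, time stands still between calls to the robot, and variables do not carry over. Pictures are saved under pics/ and viewed, at most 10 in all, crops included, and the job is handed in when it is done.

```bash
mkdir -p pics
python3 - <<'E'
from bench import arm
import cv2,json
for n in("scene","top"):
    cv2.imwrite(f"pics/{n}0.png",arm.snapshot(n)[:,:,::-1])
    print(n,{k:(v.tolist() if hasattr(v,'tolist') else v) for k,v in arm.camera_model(n).items()})
s=arm.sense();print(s)
E
```

```text
scene {'vertical_fov': 55.7397159997126, 'cx': 321.6911060141146, 'cy': 204.87412539042643, 'camera_from_world': [[0.1685903210690276, 0.9855900021055903, -0.01377139758139419, -0.07069247369170441], [-0.6646269050450133, 0.12398326110303107, 0.7368169569550804, 0.247294912687703], [0.7279068489388798, -0.11506736598949444, 0.6759520105392917, -1.3414769871784487], [0.0, 0.0, 0.0, 1.0]]}
top {'vertical_fov': 57.68126286467632, 'cx': 317.91351701624154, 'cy': 199.9046150410381, 'camera_from_world': [[-0.013051452923792724, -0.9999146980505338, -0.0005061611282776835, 0.007937885266043675], [0.9741919711866741, -0.012829781585539119, 0.2253561625070182, -0.4577200140262398], [-0.22534343312375502, 0.002448127238752023, 0.9742763180027639, -0.8664553302196921], [0.0, 0.0, 0.0, 1.0]]}
{'time_s': 0.1, 'joint_pos': array([ 1.16158597e+00,  3.53602329e-01,  1.63402939e+00, -8.65775059e-06,
        1.15518834e+00, -2.37507059e-03]), 'joint_velocities': array([-0.00067839, -0.00144921, -0.00149905, -0.00027096,  0.00049855,
        0.00159273]), 'tau': array([-1.83921351e-03, -6.06364346e+01, -3.42820036e+01, -3.88946125e-05,
        3.91176436e-03,  1.54770925e-05]), 'eef_pos': array([0.24712985, 0.57358969, 0.20563512]), 'eef_rot': array([ 2.02015931e-01,  9.79382044e-01, -6.01564038e-04, -1.21530619e-04]), 'contact_force': array([-0.03507745, -0.02452861, -0.40972951]), 'ft_torque': array([ 0.02592716, -0.03311973,  0.05304542]), 'grip_force': 0.0, 'opening': 0.0853184106206872}
```

View pics/scene0.png

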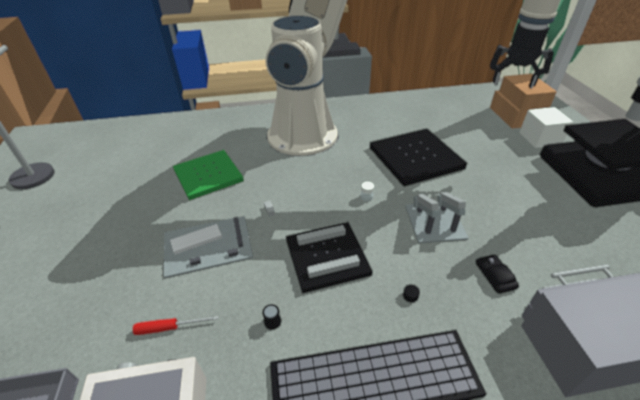

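View pics/top0.png

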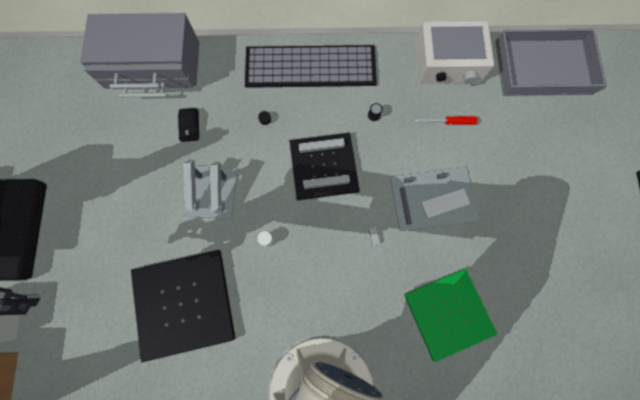

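The top view shows three plates. The small black one with two bars is at (324,166), the larger black one at (184,305) and the green one at (450,315). The small black one fits "not green, smaller of its colour" and carries the two bars. The rack is at (205,188), the corner at (437,200) with the slat at (447,203), the jar at (265,239) and the block at (376,236). I'll enlarge the work area to confirm.

```bash
cat > h.py <<'E'
import numpy as np,cv2
from bench import arm
def ray(n,u,v):
    c=arm.camera_model(n);f=200/np.tan(np.radians(c["vertical_fov"])/2)
    M=np.array(c["camera_from_world"]);R=M[:3,:3]
    d=R.T@np.array([(u-c["cx"])/f,-(v-c["cy"])/f,-1]);return -R.T@M[:3,3],d
def pt(n,u,v,z):
    o,d=ray(n,u,v);return o+d*(z-o[2])/d[2]
def px(n,p):
    c=arm.camera_model(n);f=200/np.tan(np.radians(c["vertical_fov"])/2)
    q=np.array(c["camera_from_world"])@np.append(p,1);return np.array([c["cx"]-f*q[0]/q[2],c["cy"]+f*q[1]/q[2]])
E
python3 - <<'E'
import cv2
im=cv2.imread("pics/top0.png")
a=cv2.resize(im[125:225,170:370],None,fx=4,fy=4,interpolation=cv2.INTER_CUBIC)[:300]
a=cv2.resize(im[128:222,280:480],None,fx=4,fy=4,interpolation=cv2.INTER_CUBIC)
b=cv2.resize(im[155:225,175:245],None,fx=4,fy=4,interpolation=cv2.INTER_CUBIC)
import numpy as np
o=np.zeros((600,800,3),np.uint8);o[:376]=a
s=cv2.imread("pics/scene0.png")
b=cv2.resize(im[155:228,170:245],None,fx=3,fy=3,interpolation=cv2.INTER_CUBIC);o[380:380+219,:225]=b
b=cv2.resize(s[185:245,400:475],None,fx=3.6,fy=3.6,interpolation=cv2.INTER_CUBIC);o[380:380+216,230:500]=b
b=cv2.resize(s[210:275,155:255],None,fx=2.9,fy=2.9,interpolation=cv2.INTER_CUBIC);o[380:380+b.shape[0],505:505+b.shape[1]]=b
cv2.imwrite("pics/crop1.png",o)
E
```

```text
(no output)
```

View pics/crop1.png

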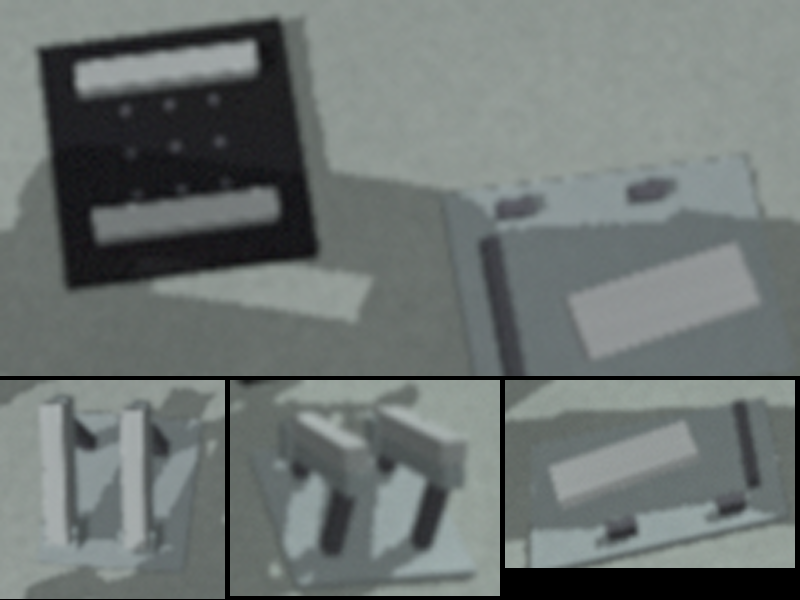

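The crop confirms it: the small black plate with two bars is the stage. The corner's lugs are on the far (+x) side and its end fence on the left (+y). The slat lies askew, turned about 10° from the corner. Next I'll measure these with masks.

```bash
cat > m.py <<'E'
from h import *
def quad(n,im,box,fn,k=6,N=4,seed=None):
    x0,y0,x1,y1=box
    c=cv2.resize(im[y0:y1,x0:x1],None,fx=k,fy=k,interpolation=cv2.INTER_CUBIC)
    m=fn(c.astype(int)).astype(np.uint8)
    m=cv2.morphologyEx(m,cv2.MORPH_OPEN,np.ones((9,9)))
    cs,_=cv2.findContours(m,cv2.RETR_EXTERNAL,cv2.CHAIN_APPROX_NONE)
    cs=sorted(cs,key=cv2.contourArea)[::-1][:3]
    return [( (np.array(cv2.approxPolyN(cv2.convexHull(q),N,ensure_convex=True)).reshape(-1,2)+.5)/k-.5+[x0,y0], cv2.contourArea(q)/k/k) for q in cs]
E
python3 - <<'E'
from m import *
im=cv2.imread("pics/top0.png")
for n in("top","scene"):print(n,ray(n,320,200)[0].round(3))
np.set_printoptions(suppress=True,precision=4)
g=lambda c:c.mean(2)
q,a=quad("top",im,(280,125,370,210),lambda c:g(c)<65)[0];print("stage",q.round(1).tolist(),a)
for z in(.02,.0):print(np.array([pt("top",*p,z)[:2] for p in q]))
for name,box,t in(("far",(294,134,352,158),(lambda c:g(c)>140)),("far+side",(294,134,352,158),(lambda c:g(c)>80)),("near",(296,170,356,194),(lambda c:g(c)>85))):
  for q,a in quad("top",im,box,t)[:1]:
    print(name,q.round(1).tolist(),a);P=np.array([pt("top",*p,.038)[:2] for p in q]);print(P,P.mean(0))
# colours
for u,v in((447,203),(430,215),(480,178),(440,185),(188,185),(213,185),(200,190),(203,208),(415,205)):print((u,v),im[v,u])
E
```

```text
top [0.251 0.004 0.947]
scene [ 1.153 -0.115  0.724]
stage [[359.8, 191.9], [296.1, 200.4], [288.9, 139.9], [349.8, 132.2]] 3723.2083333333335
[[ 0.4854 -0.1086]
 [ 0.4646  0.0591]
 [ 0.634   0.0787]
 [ 0.6542 -0.0878]]
[[ 0.4904 -0.111 ]
 [ 0.4692  0.0602]
 [ 0.6423  0.0803]
 [ 0.663  -0.0898]]
far [[342.8, 144.8], [298.9, 150.1], [299.2, 143.6], [342.8, 138.2]] 250.05555555555554
[[ 0.611  -0.0662]
 [ 0.5975  0.0505]
 [ 0.6158  0.0496]
 [ 0.6295 -0.0667]] [ 0.6134 -0.0082]
far+side [[344.4, 146.6], [298.4, 152.2], [297.9, 142.8], [343.6, 137.1]] 410.0
[[ 0.6057 -0.0705]
 [ 0.5914  0.0519]
 [ 0.6182  0.0532]
 [ 0.6328 -0.0691]] [ 0.612  -0.0086]
near [[350.4, 181.9], [304.1, 187.9], [302.1, 179.9], [347.8, 173.9]] 346.3194444444444
[[ 0.508  -0.0832]
 [ 0.4934  0.0373]
 [ 0.515   0.0424]
 [ 0.5297 -0.077 ]] [ 0.5115 -0.0201]
(447, 203) [150 149 144]
(430, 215) [149 148 144]
(480, 178) [144 148 140]
(440, 185) [113 111 102]
(188, 185) [171 171 164]
(213, 185) [170 170 165]
(200, 190) [152 150 139]
(203, 208) [138 137 126]
(415, 205) [115 114 105]
```

```bash
python3 - <<'E'
from m import *
np.set_printoptions(suppress=True,precision=4)
T=cv2.imread("pics/top0.png");S=cv2.imread("pics/scene0.png")
g=lambda c:c.mean(2)
def show(name,n,im,box,fn,z,k=1):
  for q,a in quad(n,im,box,fn)[:k]:
    P=np.array([pt(n,*p,z)[:2] for p in q]);L=np.linalg.norm(P-np.roll(P,-1,0),axis=1)
    print(name,n,q.round(1).tolist(),"A",round(a),"P",P.round(4).tolist(),"c",P.mean(0),"L",L)
show("stage","scene",S,(280,215,380,300),lambda c:g(c)<75,.02)
show("far","scene",S,(300,252,365,282),lambda c:g(c)>85,.038)
show("near","scene",S,(290,220,350,250),lambda c:g(c)>85,.038)
show("slat","top",T,(415,185,475,222),lambda c:g(c)>131,.02)
show("slat","scene",S,(165,222,228,255),lambda c:g(c)>131,.02)
show("efence","top",T,(394,180,418,232),lambda c:g(c)<90,.022)
show("efence","scene",S,(228,212,250,252),lambda c:g(c)<85,.022)
show("lugs","top",T,(398,170,455,184),lambda c:g(c)<105,.022,2)
show("lugs","scene",S,(185,245,245,268),lambda c:g(c)<100,.022,2)
show("rack","top",T,(180,158,224,214),lambda c:g(c)>160,.073,2)
E
python3 - <<'E'
import cv2,numpy as np
im=cv2.imread("pics/top0.png");s=cv2.imread("pics/scene0.png")
o=np.zeros((600,800,3),np.uint8)
b=cv2.resize(im[155:220,180:230],None,fx=8,fy=8,interpolation=cv2.INTER_CUBIC);o[:520,:400]=b
b=cv2.resize(im[160:235,385:485],None,fx=4,fy=4,interpolation=cv2.INTER_CUBIC);o[:300,400:]=b
b=cv2.resize(s[185:260,400:475],None,fx=4,fy=4,interpolation=cv2.INTER_CUBIC);o[300:,400:700]=b
cv2.imwrite("pics/crop2.png",o)
E
```

```text
stage scene [[373.8, 275.1], [301.6, 293.8], [283.8, 235.4], [348.9, 220.8]] A 3614 P [[0.6507, 0.0813], [0.6712, -0.0875], [0.4903, -0.1094], [0.469, 0.0644]] c [ 0.5703 -0.0128] L [0.1701 0.1822 0.1751 0.1824]
far scene [[361.4, 263.8], [309.6, 276.9], [304.9, 266.1], [356.8, 253.6]] A 564 P [[0.6276, 0.0571], [0.6429, -0.065], [0.611, -0.0711], [0.5963, 0.0538]] c [ 0.6195 -0.0063] L [0.1231 0.0324 0.1257 0.0315]
near scene [[349.4, 219.6], [349.4, 221.9], [289.6, 234.8], [289.6, 219.6]] A 465 P [[0.4826, 0.062], [0.4909, 0.0601], [0.5076, -0.0951], [0.4546, -0.0894]] c [ 0.4839 -0.0156] L [0.0085 0.1561 0.0534 0.154 ]
slat top [[470.1, 203.2], [427.8, 217.8], [421.1, 201.2], [463.6, 188.1]] A 728 P [[0.451, -0.3958], [0.414, -0.2821], [0.4581, -0.2682], [0.4922, -0.3831]] c [ 0.4538 -0.3323] L [0.1196 0.0462 0.1199 0.0431]
slat scene [[221.2, 235.1], [173.1, 252.4], [169.4, 239.2], [216.4, 223.2]] A 634 P [[0.4603, -0.266], [0.4976, -0.3807], [0.4511, -0.3949], [0.4147, -0.2796]] c [ 0.4559 -0.3303] L [0.1206 0.0487 0.1209 0.0475]
efence top [[404.6, 186.6], [411.9, 224.4], [405.
[... 922 characters left out ...]
0.2499], [0.5104, -0.2286]] c [ 0.525  -0.2369] L [0.0281 0.0253 0.0218 0.0258]
lugs scene [[201.4, 263.2], [189.1, 266.4], [189.9, 258.2], [198.1, 256.1]] A 68 P [[0.5462, -0.3097], [0.5506, -0.3377], [0.5256, -0.3378], [0.5223, -0.319]] c [ 0.5362 -0.326 ] L [0.0284 0.025  0.0192 0.0256]
rack top [[191.1, 210.1], [184.4, 208.9], [182.8, 163.4], [189.4, 163.2]] A 269 P [[0.4314, 0.3137], [0.4346, 0.3303], [0.5522, 0.3427], [0.5525, 0.3259]] c [0.4927 0.3282] L [0.0169 0.1183 0.0168 0.1216]
rack top [[216.4, 165.6], [216.6, 207.2], [211.2, 212.2], [209.1, 165.6]] A 231 P [[0.5454, 0.2572], [0.4377, 0.2515], [0.4254, 0.2639], [0.5456, 0.2758]] c [0.4885 0.2621] L [0.1078 0.0175 0.1208 0.0185]
```

View pics/crop2.png

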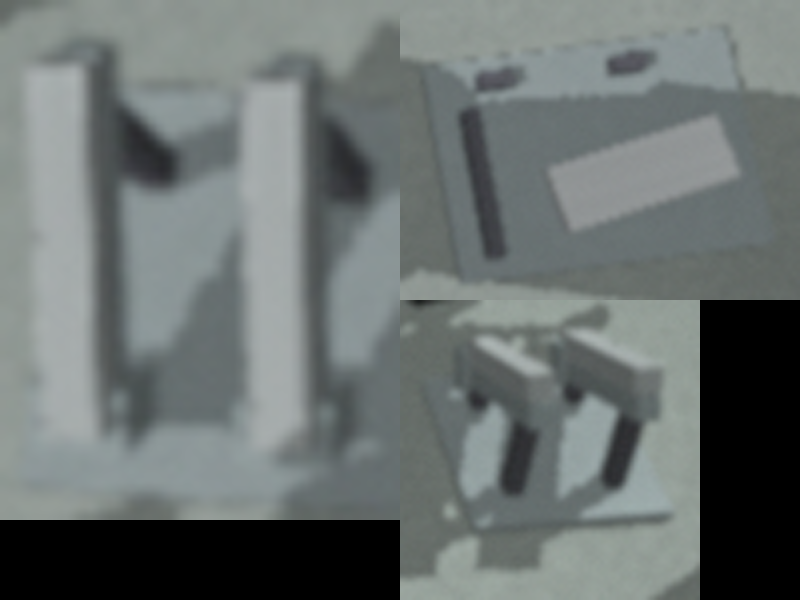

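Crop 2 shows the rack bars' top faces. The left one runs from (186.9,163.4) at the top to (188.7,209.7), the right one from (214.2,165.3) to (214.8,210.6). I'll solve those and the grasp targets.

Run:
```python
from m import *
np.set_printoptions(suppress=True,precision=4)
for a,b in (((186.8,163.4),(188.6,209.7)),((214.1,165.3),(214.9,210.3))):
    p=pt("top",*a,.1108);q=pt("top",*b,.0508);d=p-q;m=(p+q)/2
    y=np.arctan2(d[1],d[0]);n=np.array([-.5*np.cos(y),-.5*np.sin(y),.866])
    print(p,q,"yaw",np.degrees(y),"len",np.linalg.norm(d),"centre",m-.009*n)
# scene check: triangulate centre pixels of scene bars' top faces by projecting
    print(px("scene",p),px("scene",q))
from scipy.spatial.transform import Rotation as R
print(R.from_quat(arm.sense()["eef_rot"]).as_matrix())
```

```text
[0.5391 0.3183 0.1108] [0.4371 0.3279 0.0508] yaw -5.38879532483357 len 0.11875335787002797 centre [0.4926 0.3227 0.073 ]
[459.7093 200.6873] [441.5871 192.0262]
[0.5334 0.2519 0.1108] [0.4347 0.2616 0.0508] yaw -5.581265162136493 len 0.11593950362194301 centre [0.4885 0.2563 0.073 ]
[432.5817 202.5194] [417.9104 194.4043]
[[-0.9184  0.3957 -0.0005]
 [ 0.3957  0.9184 -0.0011]
 [-0.     -0.0012 -1.    ]]
```

```bash
cat > g.py <<'E'
from h import *
from scipy.spatial.transform import Rotation as Ro
np.set_printoptions(suppress=True,precision=4)
STAGE=np.array([.5637,-.0138,.02]);SY=6.95
BA=np.array([.4925,.3227,.073]);BB=np.array([.4885,.2563,.073]);RY=-5.
HOME=np.array([.4965,-.2868,.014]);CY=7.
def tool(yaw,tilt=0):  # tool x = -(dir at yaw raised by tilt)
    y,t=np.radians([yaw,tilt]);u=np.array([np.cos(t)*np.cos(y),np.cos(t)*np.sin(y),np.sin(t)])
    n=np.array([-np.sin(t)*np.cos(y),-np.sin(t)*np.sin(y),np.cos(t)])
    return np.column_stack([-u,n*0+np.cross(n,u),-n])
def go(p,R,label=""):
    s=arm.sense();Rc=Ro.from_quat(s["eef_rot"]).as_matrix()
    print(label,"lin",Rc.T@(p-s["eef_pos"]),"ang",Ro.from_matrix(Rc.T@R).as_rotvec(),"t",s["time_s"])
def sw(x,y): # stage xy->world
    a=np.radians(SY);return np.array([STAGE[0]+x*np.cos(a)-y*np.sin(a),STAGE[1]+x*np.sin(a)+y*np.cos(a)])
E
python3 -c "
from g import *
R=tool(RY,30); go(BA+R@[0,0,.016-.08],R,'preA')"
```

```text
preA lin [-0.2942 -0.1433  0.0774] ang [-0.0848 -0.5193 -0.3119] t 0.1
```

```bash
python3 -m handwheel '{"linear":[[-0.04,-0.02,0.01],[-0.08,-0.04,0.02],[-0.12,-0.06,0.03],[-0.16,-0.08,0.042],[-0.2,-0.1,0.053],[-0.24,-0.12,0.064],[-0.27,-0.133,0.072],[-0.294,-0.143,0.077],[-0.294,-0.143,0.077],[-0.294,-0.143,0.077]],"angular":[[-0.012,-0.07,-0.04],[-0.024,-0.14,-0.08],[-0.036,-0.21,-0.12],[-0.048,-0.28,-0.16],[-0.06,-0.35,-0.2],[-0.07,-0.42,-0.25],[-0.08,-0.49,-0.29],[-0.085,-0.519,-0.312],[-0.085,-0.519,-0.312],[-0.085,-0.519,-0.312]]}' 0.5 40
python3 -c "
from g import *
R=tool(RY,30); go(BA+R@[0,0,.016],R,'A')
cv2.imwrite('pics/s1.png',cv2.resize(arm.snapshot('scene')[150:260,350:510,::-1],None,fx=4,fy=4,interpolation=2));cv2.imwrite('pics/t1.png',arm.snapshot('top')[:,:,::-1])
im=np.vstack([cv2.imread('pics/s1.png')[:300],cv2.resize(cv2.imread('pics/t1.png')[150:225,150:310],None,fx=4,fy=4,interpolation=2)]);cv2.imwrite('pics/st1.png',im)"
```

```text
time_s: 1.1
eef_pos: [0.4606, 0.3262, 0.1292]
eef_rot: [0.043, 0.965, -0.011, 0.258]
contact_force: [-0.1, 0.2, -0.4]
opening: 0.043
grip_force: 0.0
A lin [ 0.0003 -0.0008  0.0807] ang [ 0.0007 -0.0007 -0.0018] t 1.1
```

View pics/st1.png

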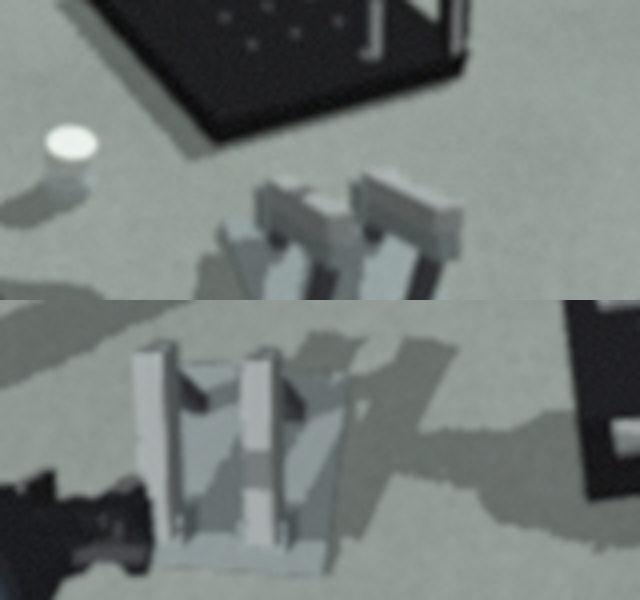

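The picture shows the gripper still left of the rack, while the state says it is at the rack. I'll check for image lag by projecting the TCP into a fresh picture.

```bash
python3 -c "
from g import *
s=arm.sense();print(s['time_s'],s['eef_pos'],px('top',s['eef_pos']),px('scene',s['eef_pos']))
a=arm.snapshot('scene')[:,:,::-1];b=arm.snapshot('top')[:,:,::-1]
print(arm.sense()['time_s'],arm.sense()['eef_pos'])
im=np.vstack([cv2.resize(a[140:240,370:530],None,fx=5,fy=5,interpolation=2)[:300],cv2.resize(b[150:225,150:310],None,fx=4,fy=4,interpolation=2,dst=None).copy() if 0 else cv2.resize(b[150:210,150:310],None,fx=5,fy=5,interpolation=2)]);cv2.imwrite('pics/st2.png',im)"
```

```text
1.2 [0.4608 0.3275 0.1298] [177.6532 192.9062] [451.4373 174.3118]
1.3 [0.4608 0.3276 0.1298]
```

View pics/st2.png

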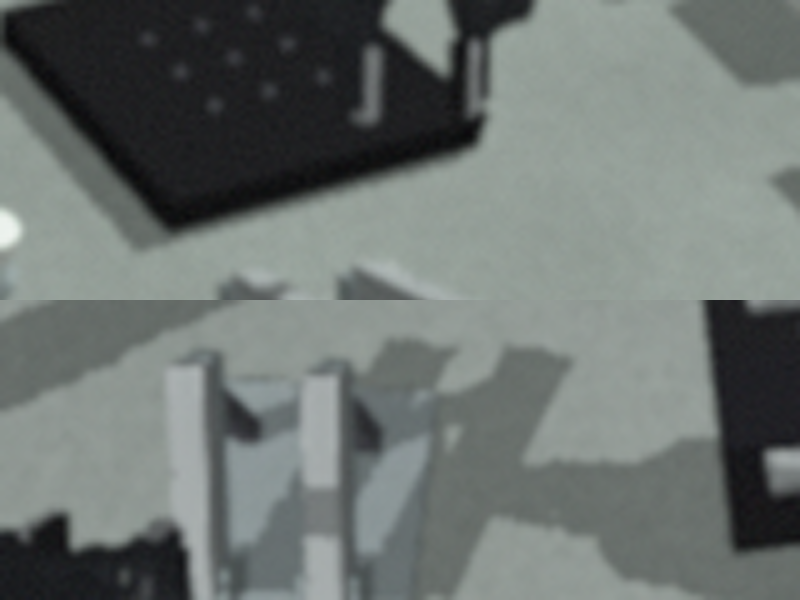

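```bash
python3 -c "
from g import *
a=arm.snapshot('scene')[:,:,::-1].copy();b=arm.snapshot('top')[:,:,::-1].copy()
s=arm.sense();R=Ro.from_quat(s['eef_rot']).as_matrix();p=s['eef_pos']
def ov(n,im,box):
    x0,y0,x1,y1=box;k=5;c=cv2.resize(im[y0:y1,x0:x1],None,fx=k,fy=k,interpolation=2)
    for off,col in(((0,0,0),(0,0,255)),((0,.0215,-.007),(0,255,0)),((0,-.0215,-.007),(255,0,0)),((0,0,-.073),(0,255,255))):
        q=(px(n,p+R@np.array(off))+.5-[x0,y0])*k
        cv2.circle(c,(int(q[0]),int(q[1])),4,col,-1)
    return c
im=np.hstack([ov('scene',a,(410,110,490,210)),ov('top',b,(140,150,220,250))]);cv2.imwrite('pics/ov.png',im)"
```

```text
(no output)
```

View pics/ov.png

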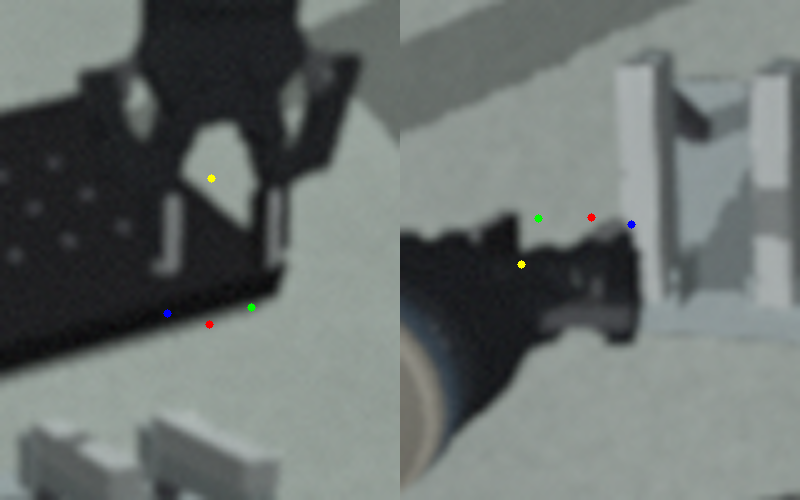

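```bash
python3 -c "
from g import *
p=np.array([.247,.574,.206])
for dz in(0,.013,.03):print(px('scene',p+[0,0,dz]),px('top',p+[0,0,dz]))
a=cv2.imread('pics/scene0.png');b=cv2.imread('pics/top0.png')
R=Ro.from_quat([.202016,.979382,-.0006,-.00012]).as_matrix()
def ov(n,im,box):
    x0,y0,x1,y1=box;k=5;c=cv2.resize(im[y0:y1,x0:x1],None,fx=k,fy=k,interpolation=2)
    for off,col in(((0,0,0),(0,0,255)),((0,.0425,-.013),(0,255,0)),((0,-.0425,-.013),(255,0,0)),((0,0,-.073),(0,255,255))):
        q=(px(n,p+R@np.array(off))+.5-[x0,y0])*k
        cv2.circle(c,(int(q[0]),int(q[1])),4,col,-1)
    return c
cv2.imwrite('pics/ov0.png',np.hstack([ov('scene',a,(480,20,560,110)),ov('top',b,(0,260,60,350))]))"
```

```text
[507.1843  98.5199] [ 30.7254 289.7096]
[508.6313  94.2989] [ 25.5796 289.8134]
[510.5594  88.6744] [ 18.5659 289.9549]
```

View pics/ov0.png

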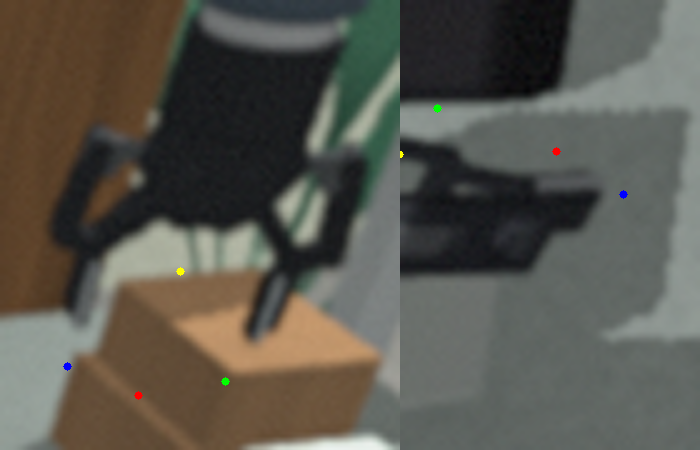

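```bash
python3 -c "
from g import *
def tri(a,b):
    o1,d1=ray('scene',*a);o2,d2=ray('top',*b);d1/=np.linalg.norm(d1);d2/=np.linalg.norm(d2)
    t=np.linalg.lstsq(np.column_stack([d1,-d2]),o2-o1,rcond=None)[0];p,q=o1+t[0]*d1,o2+t[1]*d2
    return (p+q)/2,np.linalg.norm(p-q)
R0=Ro.from_quat([.202016,.979382,-.0006,-.00012]).as_matrix();p0=np.array([.247,.574,.206])
s=arm.sense();R=Ro.from_quat(s['eef_rot']).as_matrix()
for a,b,RR,p in(((495.6,84.4),(39.4,298),R0,p0),((443,164),(185,197),R,s['eef_pos']),((464.4,163),(162,194),R,s['eef_pos'])):
    t,e=tri(a,b);print('world',t,'gap',e,'in tool',RR.T@(t-p))
print(px('top',np.array([0,0,.0])),px('scene',np.array([0,0,0.])))"
```

```text
world [0.2327 0.5299 0.2444] gap 0.006916174676096656 in tool [-0.0043 -0.0462 -0.0383]
world [0.4458 0.3035 0.1535] gap 0.00511738061589841 in tool [-0.0009 -0.0249 -0.0271]
world [0.4534 0.356  0.1546] gap 0.006209763636085515 in tool [-0.0041  0.028  -0.0264]
[321.2408 391.7651] [301.7601 135.1519]
```

Triangulated fingertips are centred laterally to about 1.5 mm. They appear further back along the tool than stated, but the lateral fit is good, so I'll descend to 22 mm past the bar centre and grip.

```bash
python3 -m handwheel '{"linear":[[0,-0.001,0.02],[0,-0.001,0.04],[0,-0.001,0.055],[0,-0.001,0.068],[0,-0.001,0.078],[0,-0.001,0.086],[0,-0.001,0.086]],"angular":[[0,0,0],[0,0,0],[0,0,0],[0,0,0],[0,0,0],[0,0,0],[0,0,0]]}' 0.5 40
python3 -m handwheel '{"linear":[[0,0,0],[0,0,0],[0,0,0],[0,0,0],[0,0,0],[0,0,0]],"angular":[[0,0,0],[0,0,0],[0,0,0],[0,0,0],[0,0,0],[0,0,0]]}' 0 40
```

```text
time_s: 2.1
eef_pos: [0.5035, 0.3216, 0.0541]
eef_rot: [0.042, 0.965, -0.011, 0.258]
contact_force: [-0.8, -0.2, 0.4]
opening: 0.0428
grip_force: 0.0
time_s: 2.7
eef_pos: [0.5035, 0.3223, 0.0555]
eef_rot: [0.042, 0.965, -0.01, 0.259]
contact_force: [-5.3, 1.6, 6.7]
opening: 0.0161
grip_force: 39.6
```

```bash
python3 -m handwheel '{"linear":[[0,0,-0.004],[0,0,-0.01],[0,0,-0.02],[0,0,-0.035],[0,0,-0.055],[0,0,-0.08],[0,0,-0.1],[0,0,-0.1],[0,0,-0.1]],"angular":[[0,0,0],[0,0,0],[0,0,0],[0,0,0],[0,0,0],[0,0,0],[0,0,0],[0,0,0],[0,0,0]]}'
python3 -c "
from g import *
a=arm.snapshot('scene')[:,:,::-1];b=arm.snapshot('top')[:,:,::-1]
cv2.imwrite('pics/lift_s.png',a);cv2.imwrite('pics/lift_t.png',b)
cv2.imwrite('pics/lift.png',np.hstack([cv2.resize(a[110:220,400:480],None,fx=5,fy=5,interpolation=2),cv2.resize(b[140:250,150:230],None,fx=5,fy=5,interpolation=2)]))
R=tool(SY);xy=sw(0,.051);go(np.array([*xy,.02+.027-.022+.06]),R,'above +51')
xy=sw(0,-.051);go(np.array([*xy,.02+.027-.022+.06]),R,'above -51')
"
```

```text
time_s: 3.6
eef_pos: [0.4533, 0.326, 0.1416]
eef_rot: [0.042, 0.965, -0.01, 0.259]
contact_force: [1.3, -0.6, -2.8]
opening: 0.0158
grip_force: 39.3
above +51 lin [-0.0839 -0.2784  0.1124] ang [-0.0542  0.5211 -0.2039] t 3.7
above -51 lin [-0.1022 -0.3782  0.123 ] ang [-0.0542  0.5211 -0.2039] t 3.7
```

View pics/lift.png

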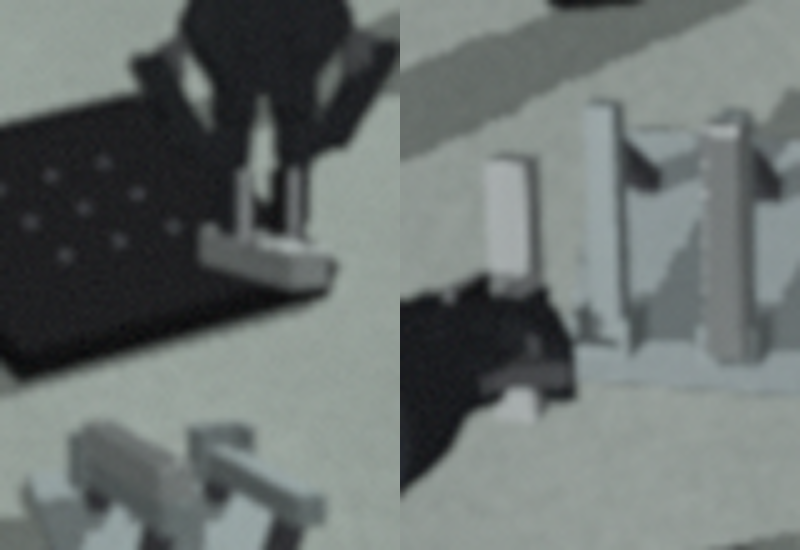

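```bash
python3 -m handwheel '{"linear":[[-0.006,-0.02,0.004],[-0.016,-0.06,0.012],[-0.026,-0.1,0.025],[-0.038,-0.14,0.042],[-0.048,-0.18,0.056],[-0.06,-0.22,0.07],[-0.07,-0.26,0.084],[-0.08,-0.3,0.097],[-0.09,-0.335,0.109],[-0.098,-0.362,0.118],[-0.102,-0.378,0.123],[-0.102,-0.378,0.123]],"angular":[[0,0,0],[-0.005,0.05,-0.02],[-0.01,0.1,-0.04],[-0.015,0.16,-0.06],[-0.021,0.22,-0.08],[-0.028,0.29,-0.11],[-0.035,0.36,-0.14],[-0.042,0.42,-0.165],[-0.048,0.48,-0.19],[-0.054,0.521,-0.204],[-0.054,0.521,-0.204],[-0.054,0.521,-0.204]]}'
python3 -m handwheel '{"linear":[[0,0,0],[0,0,0],[0,0,0]],"angular":[[0,0,0],[0,0,0],[0,0,0]]}'
cat > lk.py <<'E'
from m import *
from g import *
import sys
# predicted in-hand bar and observed image
s=arm.sense();R=Ro.from_quat(s["eef_rot"]).as_matrix();p=s["eef_pos"]
c=p+R@[0,0,-.022]
E
python3 -c "
from g import *
s=arm.sense();R=tool(SY);xy=sw(0,-.051)
go(np.array([*xy,.025+.06]),R,'resid')
for n,q in(('hi',(.4896,.3215,.1985)),('lo',(.386,.3305,.1385))):print(n,px('top',np.array(q)),px('scene',np.array(q)))
a=arm.snapshot('scene')[:,:,::-1];b=arm.snapshot('top')[:,:,::-1]
cv2.imwrite('pics/a1s.png',a);cv2.imwrite('pics/a1t.png',b)
Rm=Ro.from_quat(s['eef_rot']).as_matrix();c=s['eef_pos']+Rm@[0,0,-.022]
print('c',c)
for d in(.06,-.06):
  q=c+Rm@[d,0,-.009];print('end',d,px('top',q),px('scene',q))
"
```

```text
time_s: 4.9
eef_pos: [0.5703, -0.0673, 0.0834]
eef_rot: [-0.059, 0.998, -0.0, -0.001]
contact_force: [-0.1, 0.2, -3.0]
opening: 0.0163
grip_force: 39.7
time_s: 5.2
eef_pos: [0.5696, -0.0626, 0.0853]
eef_rot: [-0.061, 0.998, 0.0, 0.0]
contact_force: [0.5, -0.7, -3.1]
opening: 0.0159
grip_force: 39.7
resid lin [-0.0001 -0.0019  0.0003] ang [0.0007 0.0005 0.0015] t 5.2
hi [169.397  172.1283] [460.547  158.8651]
lo [172.3871 224.2049] [441.4556 154.526 ]
c [ 0.5696 -0.0626  0.1073]
end 0.06 [347.6863 172.1987] [298.0363 211.1668]
end -0.06 [340.2015 126.0173] [311.8886 248.4408]
```

```bash
cat > d.py <<'E'
from g import *
def ends(n,img,ref,box,thr=105,dt=25,k=2):
    x0,y0,x1,y1=box
    g=img[y0:y1,x0:x1].mean(2);r=ref[y0:y1,x0:x1].mean(2)
    m=((abs(g-r)>dt)&(g>thr)).astype(np.uint8)
    N,l,st,ce=cv2.connectedComponentsWithStats(m,connectivity=8)
    for i in np.argsort(-st[1:,4])[:k]+1:
        if st[i,4]>8:print(n,"bbox",st[i,0]+x0,st[i,1]+y0,st[i,0]+x0+st[i,2],st[i,1]+y0+st[i,3],"area",st[i,4],"cen",ce[i]+[x0,y0])
E
python3 -c "
from d import *
I=cv2.imread
ends('top',I('pics/a1t.png').astype(float),I('pics/top0.png').astype(float),(325,105,370,195),120,25,4)
ends('scene',I('pics/a1s.png').astype(float),I('pics/scene0.png').astype(float),(280,190,340,270),95,25,4)
t=I('pics/a1t.png').mean(2);print(t[118:136,330:352:2].round().astype(int))
"
```

```text
scene bbox 297 225 340 255 area 407 cen [315.9386 236.9951]
scene bbox 316 210 340 229 area 307 cen [328.241  219.2313]
scene bbox 280 217 295 230 area 123 cen [285.8618 225.0569]
scene bbox 302 211 308 228 area 82 cen [304.4634 219.0976]
[[111 110 110 109 108 108 106 107 107 106 106]
 [111 110 109 109 109 107 108 107 106 107 106]
 [111 111 108 108 108 107 108 105 107 105 107]
 [111 111 109 108 108 108 106 107 107 106 105]
 [112 110 109 109 108 107 108 107 107 107 107]
 [110 111 111 109 108 107 107 107 106 106 106]
 [112 110 110 110 108 107 108 106 106 105 107]
 [111 110 111 107 107 108 108 108 107 106 105]
 [112 110 110 108 108 106 107 107 106 106 106]
 [110 111 108 109 109 108 108 107 106 105 106]
 [111 110 108 109 109 108 109 107 107 105 107]
 [110 109 108 109 108 109 108 108 108 107 105]
 [109 110 109 108 108 107 108 107 106 106 107]
 [110 110 109 109 109 107 109 107 108 108 106]
 [110 110 110 108 109 109 107 108 107 108 107]
 [110 109 110 109 109 109 108 108 107 108 107]
 [112 111 110 110 109 109 110 109 107 109 107]
 [109 111 111 110 109 109 109 107 107 107 107]]
```

```bash
python3 -m handwheel '{"linear":[[0,-0.001,0.012],[0,-0.002,0.028],[0,-0.002,0.042],[0,-0.002,0.05],[0,-0.002,0.054],[0,-0.002,0.055],[0,-0.002,0.055]],"angular":[[0,0,0],[0,0,0],[0,0,0],[0,0,0],[0,0,0],[0,0,0],[0,0,0]]}'
python3 -m handwheel '{"linear":[[0,0,0.001],[0,0,0.0015],[0,0,0.002],[0,0,0.002]],"angular":[[0,0,0],[0,0,0],[0,0,0],[0,0,0]]}'
python3 -m handwheel '{"linear":[[0,0,0.0005],[0,0,0.001],[0,0,0.001]],"angular":[[0,0,0],[0,0,0],[0,0,0]]}'
```

```text
time_s: 6.0
eef_pos: [0.5706, -0.0656, 0.0305]
eef_rot: [-0.061, 0.998, 0.0, 0.001]
contact_force: [-0.9, 0.2, -2.6]
opening: 0.0163
grip_force: 39.7
time_s: 6.4
eef_pos: [0.5704, -0.0655, 0.0285]
eef_rot: [-0.061, 0.998, 0.0, 0.001]
contact_force: [0.2, 0.4, -3.1]
opening: 0.0162
grip_force: 39.7
time_s: 6.7
eef_pos: [0.5705, -0.0655, 0.0277]
eef_rot: [-0.061, 0.998, 0.0, 0.001]
contact_force: [-2.0, 0.6, 2.9]
opening: 0.0161
grip_force: 40.4
```

```bash
python3 -m handwheel '{"linear":[[0,0,0.0004],[0,0,0.0008],[0,0,0.0008]],"angular":[[0,0,0],[0,0,0],[0,0,0]]}'
python3 -m handwheel '{"linear":[[0,0,0],[0,0,0],[0,0,0],[0,0,0],[0,0,0]],"angular":[[0,0,0],[0,0,0],[0,0,0],[0,0,0],[0,0,0]]}' 0.45
python3 -m handwheel '{"linear":[[0,0,-0.01],[0,0,-0.03],[0,0,-0.06],[0,0,-0.1],[0,0,-0.13],[0,0,-0.13]],"angular":[[0,0,0],[0,0,0],[0,0,0],[0,0,0],[0,0,0],[0,0,0]]}'
python3 -c "
from g import *
R=tool(RY,30); go(BB+R@[0,0,.020-.08],R,'preB')"
```

```text
time_s: 7.0
eef_pos: [0.5705, -0.0655, 0.0276]
eef_rot: [-0.061, 0.998, 0.0, 0.001]
contact_force: [-4.9, 0.9, 12.1]
opening: 0.016
grip_force: 41.4
time_s: 7.5
eef_pos: [0.5703, -0.0655, 0.0265]
eef_rot: [-0.061, 0.998, 0.0, 0.0]
contact_force: [0.2, -0.1, 0.8]
opening: 0.0386
grip_force: 0.0
time_s: 8.1
eef_pos: [0.5732, -0.066, 0.1618]
eef_rot: [-0.061, 0.998, -0.0, 0.004]
contact_force: [0.1, -0.1, 0.4]
opening: 0.0384
grip_force: 0.0
preB lin [0.0747 0.3365 0.0358] ang [ 0.0542 -0.5128  0.2041] t 8.1
```

```bash
python3 -m handwheel '{"linear":[[0.01,0.04,0],[0.02,0.085,0],[0.03,0.13,0],[0.04,0.175,0],[0.05,0.22,0.005],[0.06,0.26,0.01],[0.068,0.3,0.018],[0.0735,0.325,0.028],[0.0747,0.3365,0.0358],[0.0747,0.3365,0.0358],[0.0747,0.3365,0.0358]],"angular":[[0,0,0],[0.006,-0.06,0.02],[0.013,-0.12,0.05],[0.02,-0.19,0.075],[0.027,-0.26,0.1],[0.034,-0.33,0.13],[0.041,-0.4,0.16],[0.048,-0.46,0.18],[0.054,-0.513,0.204],[0.054,-0.513,0.204],[0.054,-0.513,0.204]]}'
python3 -m handwheel '{"linear":[[0,0,0],[0,0,0]],"angular":[[0,0,0],[0,0,0]]}'
python3 -c "
from g import *
R=tool(RY,30); go(BB+R@[0,0,.020],R,'B')
a=arm.snapshot('top')[:,:,::-1];b=arm.snapshot('scene')[:,:,::-1]
cv2.imwrite('pics/b1t.png',a);cv2.imwrite('pics/b1s.png',b)
from m import quad
for q,A in quad('top',a,(280,125,370,210),lambda c:c.mean(2)>85)[:3]:
  print(A,q.round(1).tolist(),[pt('top',*p,.056)[:2].round(4).tolist() for p in q])
for xy in((-.06,-.06),(-.06,-.042),(.06,-.042),(.06,-.06)):print(px('top',np.array([*sw(*xy),.056])),px('scene',np.array([*sw(*xy),.056])))
"
```

```text
time_s: 9.2
eef_pos: [0.4535, 0.2606, 0.1196]
eef_rot: [0.041, 0.966, -0.011, 0.255]
contact_force: [-0.1, -0.2, 1.1]
opening: 0.0387
grip_force: 0.0
time_s: 9.4
eef_pos: [0.4552, 0.2592, 0.1209]
eef_rot: [0.042, 0.966, -0.011, 0.255]
contact_force: [0.4, -0.7, 0.8]
opening: 0.0383
grip_force: 0.0
B lin [-0.0056 -0.      0.0781] ang [ 0.0003 -0.0083  0.0004] t 9.4
7620.86111111111 [[369.4, 124.6], [369.4, 209.4], [279.6, 209.4], [279.6, 124.6]] [[0.6596, -0.137], [0.4308, -0.1267], [0.4337, 0.0982], [0.6628, 0.1007]]
[349.9689 178.702 ] [295.1515 230.0297]
[342.9972 179.6111] [302.3006 228.4343]
[336.1703 136.0562] [315.8122 265.6242]
[342.9499 135.1971] [307.9956 267.5435]
```

```bash
python3 -m handwheel '{"linear":[[-0.003,0,0.015],[-0.0055,0,0.035],[-0.0055,0,0.052],[-0.0055,0,0.065],[-0.0055,0,0.074],[-0.0055,0,0.078],[-0.0055,0,0.078]],"angular":[[0,-0.008,0],[0,-0.008,0],[0,-0.008,0],[0,-0.008,0],[0,-0.008,0],[0,-0.008,0],[0,-0.008,0]]}' 0.45 40
python3 -c "
from g import *
R=tool(RY,30); go(BB+R@[0,0,.020],R,'B')
t=cv2.imread('pics/b1t.png').mean(2)
for v in(150,158,165,172):print(v,t[v,325:362].round().astype(int).tolist())
print(t[125:190,340].round().astype(int).tolist())
for v in (150,158,165,172):
  pass
"
```

```text
time_s: 10.2
eef_pos: [0.4988, 0.255, 0.0556]
eef_rot: [0.043, 0.965, -0.011, 0.259]
contact_force: [0.4, 0.2, -0.0]
opening: 0.0384
grip_force: 0.0
B lin [ 0.0003  0.0004 -0.0002] ang [-0.0004 -0.0001 -0.001 ] t 10.2
150 [44, 41, 39, 36, 35, 35, 36, 32, 33, 31, 31, 28, 40, 89, 139, 158, 160, 158, 159, 158, 150, 115, 59, 22, 21, 20, 22, 45, 82, 99, 101, 102, 102, 104, 103, 102, 107]
158 [30, 32, 34, 32, 29, 33, 34, 32, 33, 32, 29, 32, 30, 41, 91, 143, 162, 162, 160, 160, 161, 159, 127, 64, 25, 21, 23, 22, 33, 65, 91, 102, 103, 102, 102, 101, 100]
165 [44, 33, 27, 33, 33, 31, 30, 31, 35, 38, 36, 33, 30, 29, 43, 90, 143, 162, 162, 161, 161, 162, 158, 125, 67, 25, 19, 25, 21, 31, 59, 88, 102, 104, 104, 104, 104]
172 [30, 34, 29, 34, 29, 32, 31, 30, 30, 36, 47, 51, 43, 33, 28, 40, 87, 143, 162, 163, 163, 162, 163, 156, 124, 66, 20, 23, 22, 19, 28, 53, 86, 101, 106, 105, 104]
[146, 147, 147, 145, 143, 145, 143, 128, 88, 46, 74, 133, 157, 159, 159, 158, 159, 158, 159, 160, 160, 159, 158, 158, 157, 158, 161, 159, 154, 149, 144, 142, 146, 143, 134, 127, 116, 105, 99, 96, 90, 79, 68, 60, 53, 42, 43, 40, 34, 40, 83, 136, 159, 163, 163, 163, 160, 139, 108, 73, 37, 22, 24, 24, 23]
```

Bar 1 sits within about 2 mm of its slot: its right edge is at 347.6 px against 346.6 expected, and its far end at row 135.3 against 135.6. Gripping bar B.

```bash
python3 -m handwheel '{"linear":[[0,0,0],[0,0,0],[0,0,0],[0,0,0],[0,0,0]],"angular":[[0,0,0],[0,0,0],[0,0,0],[0,0,0],[0,0,0]]}' 0 40
python3 -m handwheel '{"linear":[[0,0,-0.004],[0,0,-0.01],[0,0,-0.02],[0,0,-0.035],[0,0,-0.055],[0,0,-0.08],[0,0,-0.1],[0,0,-0.1],[0,0,-0.1]],"angular":[[0,0,0],[0,0,0],[0,0,0],[0,0,0],[0,0,0],[0,0,0],[0,0,0],[0,0,0],[0,0,0]]}'
python3 -c "
from g import *
R=tool(SY);xy=sw(0,.051);go(np.array([*xy,.0275+.06]),R,'above +51')"
```

```text
time_s: 10.7
eef_pos: [0.4987, 0.2562, 0.0565]
eef_rot: [0.042, 0.965, -0.011, 0.259]
contact_force: [-4.1, 1.1, 7.2]
opening: 0.0162
grip_force: 39.5
time_s: 11.6
eef_pos: [0.4482, 0.2599, 0.1423]
eef_rot: [0.042, 0.965, -0.011, 0.259]
contact_force: [-0.7, -0.2, -3.6]
opening: 0.0161
grip_force: 39.4
above +51 lin [-0.0838 -0.2128  0.1114] ang [-0.0537  0.5219 -0.2035] t 11.6
```

```bash
python3 -m handwheel '{"linear":[[-0.007,-0.018,0.006],[-0.018,-0.045,0.018],[-0.03,-0.075,0.033],[-0.042,-0.105,0.049],[-0.054,-0.135,0.065],[-0.065,-0.165,0.082],[-0.075,-0.19,0.097],[-0.082,-0.207,0.107],[-0.084,-0.213,0.111],[-0.084,-0.213,0.111],[-0.084,-0.213,0.111]],"angular":[[-0.004,0.04,-0.015],[-0.01,0.1,-0.04],[-0.016,0.16,-0.063],[-0.023,0.22,-0.087],[-0.029,0.28,-0.11],[-0.036,0.35,-0.137],[-0.043,0.42,-0.165],[-0.05,0.48,-0.19],[-0.054,0.522,-0.2035],[-0.054,0.522,-0.2035],[-0.054,0.522,-0.2035]]}'
python3 -m handwheel '{"linear":[[0,0,0],[0,0,0],[0,0,0]],"angular":[[0,0,0],[0,0,0],[0,0,0]]}'
python3 -c "
from g import *
R=tool(SY);xy=sw(0,.051);go(np.array([*xy,.0275]),R,'+51')"
```

```text
time_s: 12.7
eef_pos: [0.5569, 0.0361, 0.0866]
eef_rot: [-0.06, 0.998, -0.0, -0.001]
contact_force: [0.3, 0.6, -4.7]
opening: 0.0156
grip_force: 39.7
time_s: 13.0
eef_pos: [0.5574, 0.0372, 0.0884]
eef_rot: [-0.061, 0.998, -0.0, 0.0]
contact_force: [-0.3, -0.0, -3.1]
opening: 0.0159
grip_force: 39.7
+51 lin [-0.     -0.0004  0.0609] ang [-0.0002  0.0005  0.0006] t 13.0
```

```bash
python3 -m handwheel '{"linear":[[0,0,0.012],[0,-0.0005,0.028],[0,-0.0005,0.044],[0,-0.0005,0.053],[0,-0.0005,0.057],[0,-0.0005,0.059],[0,-0.0005,0.059]],"angular":[[0,0,0],[0,0,0],[0,0,0],[0,0,0],[0,0,0],[0,0,0],[0,0,0]]}'
python3 -m handwheel '{"linear":[[0,0,0.0005],[0,0,0.001],[0,0,0.001]],"angular":[[0,0,0],[0,0,0],[0,0,0]]}'
python3 -m handwheel '{"linear":[[0,0,0.0005],[0,0,0.001],[0,0,0.001]],"angular":[[0,0,0],[0,0,0],[0,0,0]]}'
```

```text
time_s: 13.7
eef_pos: [0.5581, 0.0361, 0.0293]
eef_rot: [-0.06, 0.998, -0.0, 0.0]
contact_force: [0.0, 0.2, -3.3]
opening: 0.0158
grip_force: 39.7
time_s: 14.0
eef_pos: [0.5581, 0.0361, 0.0285]
eef_rot: [-0.06, 0.998, -0.0, 0.0]
contact_force: [-0.1, 0.5, -3.5]
opening: 0.0157
grip_force: 39.7
time_s: 14.3
eef_pos: [0.5581, 0.0362, 0.0281]
eef_rot: [-0.06, 0.998, 0.0, 0.0]
contact_force: [-3.2, 1.0, 7.7]
opening: 0.0159
grip_force: 41.3
```

```bash
python3 -m handwheel '{"linear":[[0,0,0],[0,0,0],[0,0,0],[0,0,0],[0,0,0]],"angular":[[0,0,0],[0,0,0],[0,0,0],[0,0,0],[0,0,0]]}' 0.45
python3 -m handwheel '{"linear":[[0,0,-0.01],[0,0,-0.03],[0,0,-0.06],[0,0,-0.09],[0,0,-0.12],[0,0,-0.12],[0,0,-0.12]],"angular":[[0,0,0],[0,0,0],[0,0,0],[0,0,0],[0,0,0],[0,0,0],[0,0,0]]}'
python3 -c "
from g import *
go(np.array([.454,-.3315,.08]),tool(-73.2),'preslat');print(arm.sense()['joint_pos'])"
```

```text
time_s: 14.8
eef_pos: [0.5579, 0.0361, 0.0271]
eef_rot: [-0.06, 0.998, -0.0, -0.0]
contact_force: [0.4, 0.5, -0.2]
opening: 0.0382
grip_force: 0.0
time_s: 15.5
eef_pos: [0.5583, 0.0362, 0.1482]
eef_rot: [-0.06, 0.998, -0.0, 0.001]
contact_force: [-1.0, 0.5, -0.8]
opening: 0.0387
grip_force: 0.0
preslat lin [ 0.1481 -0.3524  0.068 ] ang [0.0012 0.0017 1.3986] t 15.5
[ 0.062   0.315   1.8315 -0.      0.9931 -1.6298]
```

```bash
python3 -m handwheel '{"linear":[[0.014,-0.035,0],[0.028,-0.07,0],[0.042,-0.105,0],[0.057,-0.14,0],[0.072,-0.175,0],[0.087,-0.21,0.01],[0.102,-0.245,0.02],[0.118,-0.28,0.035],[0.132,-0.315,0.05],[0.142,-0.337,0.06],[0.148,-0.352,0.068],[0.148,-0.352,0.068]],"angular":[[0,0,0.14],[0,0,0.28],[0,0,0.42],[0,0,0.56],[0,0,0.7],[0,0,0.84],[0,0,0.98],[0,0,1.12],[0,0,1.26],[0,0,1.36],[0,0,1.398],[0,0,1.398]]}' 0.75
python3 -m handwheel '{"linear":[[0,0,0],[0,0,0],[0,0,0]],"angular":[[0,0,0],[0,0,0],[0,0,0]]}'
python3 -c "
from g import *
go(np.array([.454,-.3315,.02]),tool(-73.2),'slat');print(arm.sense()['joint_pos'][5])
b=arm.snapshot('top')[:,:,::-1];s=arm.snapshot('scene')[:,:,::-1];cv2.imwrite('pics/c1t.png',b);cv2.imwrite('pics/c1s.png',s)
cv2.imwrite('pics/c1.png',np.vstack([np.hstack([cv2.resize(s[195:270,150:250],None,fx=4,fy=4,interpolation=2),cv2.resize(s[215:290,285:385],None,fx=4,fy=4,interpolation=2)]),np.hstack([cv2.resize(b[160:235,385:485],None,fx=4,fy=4,interpolation=2),cv2.resize(b[128:203,275:375],None,fx=4,fy=4,interpolation=2)])]))
"
```

```text
time_s: 16.7
eef_pos: [0.452, -0.3319, 0.0774]
eef_rot: [0.596, 0.803, -0.0, -0.001]
contact_force: [0.5, 1.2, 0.4]
opening: 0.0642
grip_force: 0.0
time_s: 17.0
eef_pos: [0.454, -0.3304, 0.0796]
eef_rot: [0.595, 0.804, 0.0, 0.0]
contact_force: [-0.2, 0.7, 0.1]
opening: 0.0638
grip_force: 0.0
slat lin [-0.0011 -0.0004  0.0596] ang [0.0003 0.0003 0.0026] t 17.0
-0.9276258671812977
```

View pics/c1.png

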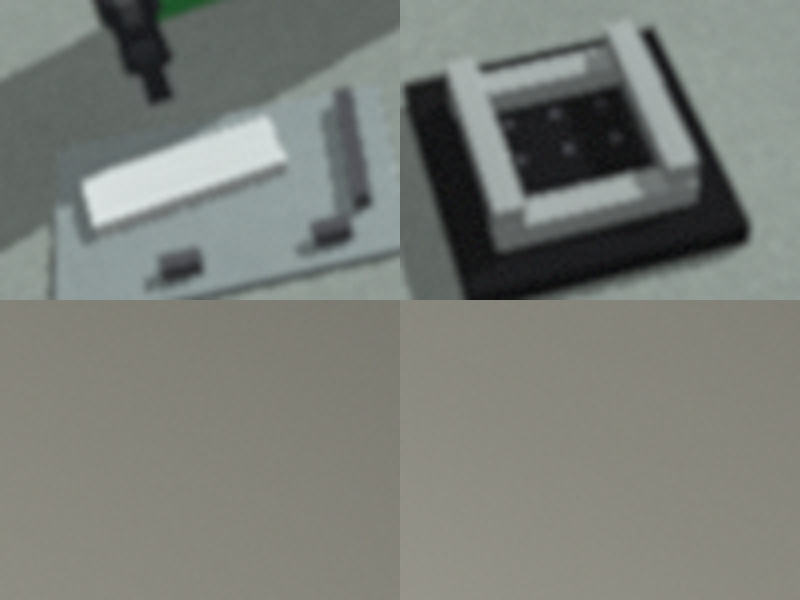

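The picture shows the four bars as a closed, flush square (corners near (485,210) and (655,175) in the upper right pane), and the slat askew with nothing touching it. The arm hides the top view. Descending on the slat by touch.

```bash
python3 -m handwheel '{"linear":[[-0.001,0,0.015],[-0.001,0,0.03],[-0.001,0,0.042],[-0.001,0,0.052],[-0.001,0,0.058],[-0.001,0,0.062],[-0.001,0,0.064],[-0.001,0,0.064]],"angular":[[0,0,0],[0,0,0],[0,0,0],[0,0,0],[0,0,0],[0,0,0],[0,0,0],[0,0,0]]}'
python3 -m handwheel '{"linear":[[0,0,0.001],[0,0,0.002],[0,0,0.003],[0,0,0.003]],"angular":[[0,0,0],[0,0,0],[0,0,0],[0,0,0]]}'
python3 -c "
from g import *
go(np.array([.454,-.3315,.012]),tool(-73.2),'slat')
s=arm.snapshot('scene')[:,:,::-1];cv2.imwrite('pics/e1s.png',s)
g=s.mean(2)
# finger tips: project points on finger outer at candidate tip heights
R=Ro.from_quat(arm.sense()['eef_rot']).as_matrix();p=arm.sense()['eef_pos']
for z in(0,-.008,-.02):print([px('scene',p+R@[0,d,z]).round(1).tolist() for d in(-.04,.04)])
print(g[226:270:2,196:236:2].round().astype(int))"
```

```text
time_s: 17.9
eef_pos: [0.4538, -0.3322, 0.0151]
eef_rot: [0.596, 0.803, -0.0, -0.0]
contact_force: [-0.5, 0.0, 0.1]
opening: 0.0642
grip_force: 0.0
time_s: 18.3
eef_pos: [0.4537, -0.3321, 0.0122]
eef_rot: [0.596, 0.803, -0.0, 0.0]
contact_force: [-0.2, -0.3, -0.5]
opening: 0.0642
grip_force: 0.0
slat lin [0.0005 0.0005 0.0002] ang [-0.0001  0.      0.0005] t 18.3
[[192.1, 228.7], [199.2, 249.4]]
[[191.4, 226.6], [198.4, 247.3]]
[[190.2, 223.3], [197.3, 244.0]]
[[ 34  84 104 103 109 144 170 193 209 211 214 178 152 152 150 151 152 123
  104  91]
 [ 28  71 119 156 185 213 211 213 212 212 214 192 152 153 153 153 151 135
  106 100]
 [ 26  78 187 212 213 212 213 213 213 214 215 205 162 154 153 154 154 145
  108 101]
 [ 30 109 204 214 212 212 214 213 214 214 213 211 187 154 154 155 153 146
  109 100]
 [ 32 102 194 215 213 213 213 213 213 212 214 210 203 161 153 152 152 150
  117 104]
 [ 26  66 163 212 212 212 212 214 210 205 179 150 132 148 155 151 152 153
  126 105]
 [ 30  59 150 211 213 214 206 183 156 132 119 119 124 150 155 151 154 154
  124 103]
 [126 168 204 210 187 164 136 120 119 11
[... 535 characters left out ...]
  95  81
   71  68]
 [152 152 151 150 151 150 151 150 152 152 151 151 152 152 150 136  91  53
   50  51]
 [141 131 146 152 151 148 149 152 151 151 151 152 151 148 127 107  88  67
   80 100]
 [ 94  89 122 150 151 149 149 150 150 148 152 151 151 151 129 112 115 131
  138 150]
 [ 77  67 102 150 150 150 149 149 147 147 150 152 152 152 149 146 145 143
  134 123]
 [ 47  48  92 150 149 149 150 151 149 149 148 149 147 140 130 117 107  99
  103 117]
 [ 78 115 132 150 150 151 150 146 142 134 124 114 103 103 104 107 117 131
  145 149]
 [134 149 150 148 142 132 121 108 100 103 105 112 128 139 148 148 147 147
  149 149]
 [138 129 116 106  97 100 105 121 133 145 148 148 153 151 149 148 147 146
  145 146]]
```

```bash
f(){ grep -E "eef_pos|contact" ; }
python3 -m handwheel '{"linear":[[0,0,0.003],[0,0,0.006],[0,0,0.008],[0,0,0.008]],"angular":[[0,0,0],[0,0,0],[0,0,0],[0,0,0]]}'|f
python3 -m handwheel '{"linear":[[0,0,0.001],[0,0,0.002],[0,0,0.002]],"angular":[[0,0,0],[0,0,0],[0,0,0]]}'|f
python3 -m handwheel '{"linear":[[0,0,0.001],[0,0,0.002],[0,0,0.002]],"angular":[[0,0,0],[0,0,0],[0,0,0]]}'|f
```

```text
eef_pos: [0.4535, -0.332, 0.0037]
contact_force: [0.2, -1.2, 0.2]
eef_pos: [0.4537, -0.3321, 0.0021]
contact_force: [0.7, -0.3, 0.6]
eef_pos: [0.4537, -0.3321, 0.0001]
contact_force: [0.2, -0.0, -0.1]
```

```bash
f(){ grep -E "eef_pos|contact" ; }
python3 -m handwheel '{"linear":[[0,0,0.001],[0,0,0.002],[0,0,0.002]],"angular":[[0,0,0],[0,0,0],[0,0,0]]}'|f
python3 -m handwheel '{"linear":[[0,0,0.001],[0,0,0.002],[0,0,0.002]],"angular":[[0,0,0],[0,0,0],[0,0,0]]}'|f
python3 -c "
from g import *
s=arm.snapshot('scene')[:,:,::-1];cv2.imwrite('pics/e2s.png',s);g=s.mean(2)
print(g[226:262:2,188:206].round().astype(int))"
```

```text
eef_pos: [0.4536, -0.3321, -0.002]
contact_force: [0.1, 0.9, -0.3]
eef_pos: [0.4536, -0.3321, -0.004]
contact_force: [0.7, -0.1, -0.4]
[[ 31  43  49  53  52  49  35  28  34  64  91 102 103 102 103 105 111 123]
 [ 27  32  40  44  43  43  33  25  27  47  77 105 122 132 152 171 185 200]
 [ 40  26  27  29  27  30  27  26  22  31  68 129 183 207 210 214 215 213]
 [ 63  35  27  29  30  32  34  31  32  28  49 112 178 207 213 213 214 212]
 [136  83  40  32  36  40  33  36  37  32  28  60 126 188 212 216 214 213]
 [191 133  68  32  30  31  32  34  32  29  30  56 119 183 211 215 212 212]
 [205 163 104  56  36  29  25  25  25  24  42  74 123 177 208 213 215 215]
 [215 207 185 151 110  73  47  28  28  27  35  60  97 148 188 199 188 175]
 [215 215 214 205 169 121  76  45  26  27  28  37  63  96 120 127 119 115]
 [218 215 211 202 177 134  96  63  46  53  65  73  90 109 119 124 131 135]
 [172 161 144 133 127 116 111 112 111 112 120 127 138 146 150 150 151 153]
 [117 115 118 117 123 131 138 144 149 146 147 149 150 153 154 154 153 153]
 [134 137 142 148 149 149 143 139 144 150 151 148 148 151 151 154 153 154]
 [146 142 134 126 128 125 120 123 138 149 151 150 150 153 152 153 152 152]
 [110 109 105 102 103 115 135 146 153 152 150 151 152 152 153 152 150 151]
 [102 106 111 117 126 132 141 146 143 135 131 135 145 151 151 152 152 149]
 [112 111 118 115 111 108 106 100  93  90  90  98 121 143 151 151 151 150]
 [140 122  98  88  83  81  83  82  78  71  66  76 102 136 149 150 151 150]]
```

No contact yet and the image puts the tips about 15 mm above the plate, so I'll keep going down in small steps.

```bash
f(){ grep -E "eef_pos|contact" ; }
python3 -m handwheel '{"linear":[[0,0,0.001],[0,0,0.002],[0,0,0.002]],"angular":[[0,0,0],[0,0,0],[0,0,0]]}'|f
python3 -m handwheel '{"linear":[[0,0,0.001],[0,0,0.002],[0,0,0.002]],"angular":[[0,0,0],[0,0,0],[0,0,0]]}'|f
python3 -m handwheel '{"linear":[[0,0,0.001],[0,0,0.002],[0,0,0.002]],"angular":[[0,0,0],[0,0,0],[0,0,0]]}'|f
```

```text
eef_pos: [0.4537, -0.3321, -0.006]
contact_force: [-0.2, 1.3, 0.3]
eef_pos: [0.4536, -0.3321, -0.008]
contact_force: [0.4, 0.7, -0.1]
eef_pos: [0.4536, -0.3321, -0.01]
contact_force: [0.4, -0.1, 0.7]
```

```bash
python3 -m handwheel '{"linear":[[0,0,0],[0,0,0],[0,0,0],[0,0,0]],"angular":[[0,0,0],[0,0,0],[0,0,0],[0,0,0]]}' 0.3 30; python3 -c "
from g import *
s=arm.snapshot('scene')[:,:,::-1];cv2.imwrite('pics/e3s.png',s);g=s.mean(2)
print(g[226:262:2,186:206].round().astype(int))"
```

```text
time_s: 21.3
eef_pos: [0.4538, -0.3322, -0.0095]
eef_rot: [0.596, 0.803, -0.0, 0.0]
contact_force: [-1.7, 1.3, 5.8]
opening: 0.0426
grip_force: 30.2
[[ 42  45  53  73  84  85  81  72  54  37  34  55  85 101 102 103 104 105
  114 121]
 [ 44  39  37  43  53  56  55  52  44  31  27  49  83 112 131 146 157 172
  187 197]
 [ 84  62  39  28  33  42  44  44  42  37  26  37  80 140 190 209 212 214
  214 213]
 [104  91  64  37  26  32  33  30  29  28  26  25  54 119 180 210 215 213
  213 214]
 [135 141 121  79  39  25  28  31  29  31  33  29  34  72 135 191 212 214
  212 214]
 [196 203 189 136  71  34  28  32  31  30  33  24  32  68 130 188 209 214
  213 212]
 [216 220 206 167 111  66  42  31  26  27  30  24  42  79 132 185 209 216
  217 216]
 [216 216 215 207 188 161 121  78  47  29  27  23  33  58 102 151 184 187
  178 167]
 [214 215 215 215 216 205 173 124  78  42  25  24  28  40  69 101 120 121
  117 116]
 [218 218 217 213 210 199 175 133  96  64  58  62  72  86 108 118 119 121
  132 138]
 [191 178 167 151 137 129 122 114 108 101 100 103 111 127 143 150 150 151
  151 152]
 [125 119 115 114 112 110 108 107 105 106 109 117 129 144 150 152 152 153
  153 153]
 [113 107 105 104 104 104 103 101 104 118 136 147 150 149 149 152 152 154
  153 153]
 [104 100 103 103 105 110 113 118 131 144 149 152 151 152 149 150 152 152
  152 152]
 [109 112 113 119 131 142 148 149 151 152 152 152 151 152 153 152 151 151
  150 151]
 [143 147 147 149 151 152 149 148 147 146 141 134 130 134 146 153 153 152
  151 149]
 [152 152 148 137 128 120 112 107 106 100  95  89  89  97 120 143 151 151
  150 149]
 [149 149 144 123  97  86  83  83  83  80  76  71  67  74 102 135 149 151
  152 148]]
```

```bash
python3 -m handwheel '{"linear":[[0,0,0],[0,0,0],[0,0,0.0015],[0,0,0.003],[0,0,0.004],[0,0,0.004]],"angular":[[0,0,0],[0,0,0],[0,0,0],[0,0,0],[0,0,0],[0,0,0]]}' 0.6 |grep -E "eef|con"
python3 -m handwheel '{"linear":[[0,0,0],[0,0,0],[0,0,0]],"angular":[[0,0,0],[0,0,0],[0,0,0]]}' 0.3 30;  python3 -c "
from g import *
go(np.array([*HOME[:2],0]),tool(-83),'home')
s=arm.sense();a=np.radians(7);print('local',np.array([[np.cos(a),np.sin(a)],[-np.sin(a),np.cos(a)]])@(HOME-s['eef_pos'])[:2])"
```

```text
eef_pos: [0.4536, -0.332, -0.0141]
eef_rot: [0.596, 0.803, -0.0, -0.0]
contact_force: [0.2, 0.7, -0.6]
time_s: 22.25
eef_pos: [0.4537, -0.3321, -0.0137]
eef_rot: [0.596, 0.803, -0.0, -0.0]
contact_force: [0.2, -0.2, 1.2]
opening: 0.0429
grip_force: 31.0
home lin [ 0.031   0.0541 -0.0137] ang [-0.0001  0.      0.1716] t 22.25
local [0.048  0.0398]
```

```bash
python3 -m handwheel '{"linear":[[0.004,0.001,0],[0.012,0.002,0],[0.02,0.0035,0],[0.028,0.005,0],[0.0343,0.006,0],[0.0325,0.017,0],[0.0308,0.027,0],[0.029,0.037,0],[0.0277,0.044,0],[0.027,0.0483,0],[0.027,0.0483,0],[0.027,0.0483,0]],"angular":[[0,0,0.02],[0,0,0.06],[0,0,0.1],[0,0,0.14],[0,0,0.16],[0,0,0.172],[0,0,0.172],[0,0,0.172],[0,0,0.172],[0,0,0.172],[0,0,0.172],[0,0,0.172]]}'
python3 -c "
from g import *
go(np.array([*HOME[:2],0]),tool(-83),'home')"
```

```text
time_s: 23.45
eef_pos: [0.4931, -0.2924, -0.0137]
eef_rot: [0.663, 0.749, 0.0, 0.001]
contact_force: [1.8, 0.6, 2.7]
opening: 0.0431
grip_force: 31.1
home lin [ 0.0051  0.004  -0.0137] ang [ 0.0014  0.0005 -0.0004] t 23.45
```

```bash
f(){ grep -E "eef_pos|contact" ; }
python3 -m handwheel '{"linear":[[0,0.001,0],[0,0.002,0],[0,0.003,0],[0,0.003,0]],"angular":[[0,0,0],[0,0,0],[0,0,0],[0,0,0]]}'|f
python3 -m handwheel '{"linear":[[0,0.0005,0],[0,0.001,0],[0,0.001,0]],"angular":[[0,0,0],[0,0,0],[0,0,0]]}'|f
python3 -m handwheel '{"linear":[[0,0.0005,0],[0,0.001,0],[0,0.001,0]],"angular":[[0,0,0],[0,0,0],[0,0,0]]}'|f
```

```text
eef_pos: [0.4942, -0.292, -0.0138]
contact_force: [-4.1, -0.6, 7.2]
eef_pos: [0.4951, -0.2919, -0.0138]
contact_force: [-5.3, -1.4, 7.5]
eef_pos: [0.496, -0.2917, -0.0138]
contact_force: [-4.6, -0.4, 6.9]
```

```bash
f(){ grep -E "eef_pos|contact" ; }
python3 -m handwheel '{"linear":[[0,0.0005,0],[0,0.001,0],[0,0.001,0]],"angular":[[0,0,0],[0,0,0],[0,0,0]]}'|f
python3 -m handwheel '{"linear":[[0,0.0005,0],[0,0.001,0],[0,0.001,0]],"angular":[[0,0,0],[0,0,0],[0,0,0]]}'|f
python3 -c "
from g import *
go(np.array([*HOME[:2],0]),tool(-83),'home')"
```

```text
eef_pos: [0.4967, -0.2916, -0.0138]
contact_force: [-6.3, -1.2, 7.7]
eef_pos: [0.4968, -0.2915, -0.0138]
contact_force: [-10.2, -3.3, 11.1]
home lin [ 0.0047  0.0002 -0.0138] ang [-0.0036 -0.0011 -0.0004] t 25.05
```

```bash
f(){ grep -E "eef_pos|contact" ; }
python3 -m handwheel '{"linear":[[0.001,0,0],[0.002,0,0],[0.003,0,0],[0.003,0,0]],"angular":[[0,0,0],[0,0,0],[0,0,0],[0,0,0]]}'|f
python3 -m handwheel '{"linear":[[0.0005,0,0],[0.001,0,0],[0.001,0,0]],"angular":[[0,0,0],[0,0,0],[0,0,0]]}'|f
python3 -m handwheel '{"linear":[[0.0005,0,0],[0.001,0,0],[0.001,0,0]],"angular":[[0,0,0],[0,0,0],[0,0,0]]}'|f
```

```text
eef_pos: [0.497, -0.29, -0.0138]
contact_force: [-8.9, -11.0, 6.5]
eef_pos: [0.4969, -0.2892, -0.0138]
contact_force: [-9.7, -12.2, 5.5]
eef_pos: [0.4968, -0.2882, -0.0138]
contact_force: [-9.6, -11.4, 6.2]
```

```bash
f(){ grep -E "eef_pos|contact" ; }
python3 -m handwheel '{"linear":[[0.0005,0,0],[0.001,0,0],[0.001,0,0]],"angular":[[0,0,0],[0,0,0],[0,0,0]]}'|f
python3 -m handwheel '{"linear":[[0.0005,0,0],[0.001,0,0],[0.001,0,0]],"angular":[[0,0,0],[0,0,0],[0,0,0]]}'|f
python3 -m handwheel '{"linear":[[0.0005,0,0],[0.001,0,0],[0.001,0,0]],"angular":[[0,0,0],[0,0,0],[0,0,0]]}'|f
python3 -c "
from g import *
go(np.array([*HOME[:2],0]),tool(-83),'home')
s=arm.snapshot('scene')[:,:,::-1];cv2.imwrite('pics/f1s.png',s)
g=s.mean(2)
for v in range(225,250,3):print(v,g[v,205:248].round().astype(int).tolist())"
```

```text
eef_pos: [0.4967, -0.2872, -0.0138]
contact_force: [-10.1, -11.2, 6.8]
eef_pos: [0.4967, -0.2872, -0.0138]
contact_force: [-10.3, -16.3, 3.6]
eef_pos: [0.4968, -0.2872, -0.0137]
contact_force: [-12.1, -22.8, 0.5]
home lin [ 0.0004 -0.0002 -0.0137] ang [-0.0017  0.0043  0.0006] t 26.95
225 [29, 27, 31, 33, 36, 31, 26, 29, 45, 93, 134, 151, 155, 155, 157, 155, 156, 154, 154, 153, 154, 152, 155, 153, 146, 125, 109, 105, 101, 92, 86, 85, 87, 96, 122, 145, 153, 154, 155, 156, 152, 148, 146]
228 [73, 69, 53, 40, 36, 36, 29, 31, 57, 104, 141, 154, 155, 156, 155, 157, 155, 156, 155, 156, 155, 156, 156, 156, 151, 138, 118, 108, 105, 103, 95, 89, 87, 90, 110, 139, 153, 156, 157, 155, 157, 156, 151]
231 [94, 95, 79, 55, 33, 28, 29, 28, 36, 75, 124, 148, 155, 154, 155, 156, 155, 156, 157, 156, 156, 155, 157, 157, 155, 147, 125, 109, 104, 102, 93, 87, 87, 84, 94, 116, 142, 153, 156, 156, 156, 156, 155]
234 [99, 99, 92, 73, 45, 30, 30, 31, 27, 39, 87, 133, 152, 152, 157, 155, 157, 157, 156, 156, 153, 154, 154, 153, 155, 151, 137, 118, 109, 109, 107, 95, 89, 87, 87, 101, 128, 148, 155, 156, 156, 15
[... 342 characters left out ...]
5, 214, 215, 217, 209, 175, 126, 93, 84, 87, 101, 130, 149, 155, 158, 158, 159]
243 [39, 51, 53, 51, 51, 38, 33, 26, 32, 47, 102, 162, 202, 215, 216, 215, 216, 216, 216, 217, 217, 217, 217, 216, 217, 217, 217, 217, 216, 217, 219, 205, 163, 112, 79, 70, 77, 106, 139, 152, 156, 154, 156]
246 [28, 28, 32, 30, 34, 28, 30, 24, 26, 31, 66, 135, 193, 217, 218, 217, 216, 216, 215, 215, 216, 216, 217, 215, 216, 214, 217, 215, 215, 216, 218, 219, 205, 149, 86, 66, 80, 106, 138, 151, 156, 157, 158]
249 [82, 38, 29, 34, 32, 37, 35, 34, 29, 24, 41, 95, 161, 202, 217, 216, 216, 215, 216, 217, 218, 215, 207, 195, 183, 174, 163, 150, 137, 131, 124, 116, 118, 126, 138, 150, 153, 158, 156, 157, 156, 156, 156]
```

```bash
python3 -m handwheel '{"linear":[[-0.0008,-0.0003,0],[-0.0014,-0.0005,0],[-0.0014,-0.0005,0],[-0.0014,-0.0005,0]],"angular":[[0,0,0],[0,0,0],[0,0,0],[0,0,0]]}' - 45
python3 -m handwheel '{"linear":[[-0.0008,-0.0008,-0.001],[-0.001,-0.001,-0.003],[-0.001,-0.001,-0.008],[-0.001,-0.001,-0.018],[-0.001,-0.001,-0.035],[-0.001,-0.001,-0.06],[-0.001,-0.001,-0.085],[-0.001,-0.001,-0.1],[-0.001,-0.001,-0.1],[-0.001,-0.001,-0.1]],"angular":[[0,0,0],[0,0,0],[0,0,0],[0,0,0],[0,0,0],[0,0,0],[0,0,0],[0,0,0],[0,0,0],[0,0,0]]}'
python3 -c "
from g import *
go(np.array([*STAGE[:2],-.0137+.042+.02-.014+.05]),tool(SY-90),'over')
s=arm.snapshot('scene')[:,:,::-1];cv2.imwrite('pics/g1s.png',s)
p=arm.sense()['eef_pos'];R=Ro.from_quat(arm.sense()['eef_rot']).as_matrix()
c=p+[0,0,.0277]
for a,b in((60,22),(60,-22),(-60,-22),(-60,22)):print(a,b,px('scene',c+R@[a/1e3,b/1e3,-.006]).round(1))
from m import quad
for q,A in quad('scene',s,(165,160,260,245),lambda c:c.mean(2)>180)[:2]:print(A,q.round(1).tolist())
"
```

```text
time_s: 27.4
eef_pos: [0.4967, -0.2873, -0.0136]
eef_rot: [0.663, 0.749, -0.001, 0.0]
contact_force: [-8.9, -12.8, 5.4]
opening: 0.0431
grip_force: 45.5
time_s: 28.4
eef_pos: [0.4965, -0.2859, 0.0855]
eef_rot: [0.663, 0.749, -0.0, -0.0]
contact_force: [0.2, -0.4, -2.9]
opening: 0.0426
grip_force: 47.1
over lin [0.2619 0.0997 0.0013] ang [-0.0005 -0.0003  0.0004] t 28.4
60 22 [231.3 219. ]
60 -22 [229.1 206.5]
-60 -22 [176.6 217.2]
-60 22 [176.9 230.5]
270.69444444444446 [[232.1, 219.1], [209.9, 223.6], [206.6, 211.4], [229.2, 206.8]]
113.04166666666667 [[200.8, 225.4], [180.4, 229.8], [180.4, 225.4], [192.2, 216.9]]
```

```bash
python3 -m handwheel '{"linear":[[0.015,0.006,-0.005],[0.05,0.019,-0.01],[0.09,0.034,-0.01],[0.13,0.05,-0.01],[0.17,0.065,-0.01],[0.21,0.08,-0.008],[0.24,0.091,-0.004],[0.258,0.098,0],[0.262,0.0997,0.001],[0.262,0.0997,0.001],[0.262,0.0997,0.001]],"angular":[[0,0,0],[0,0,0],[0,0,0],[0,0,0],[0,0,0],[0,0,0],[0,0,0],[0,0,0],[0,0,0],[0,0,0],[0,0,0]]}'
python3 -m handwheel '{"linear":[[0,0,0],[0,0,0]],"angular":[[0,0,0],[0,0,0]]}'
python3 -c "
from g import *
go(np.array([*STAGE[:2],.0343]),tool(SY-90),'place')"
```

```text
time_s: 29.55
eef_pos: [0.5636, -0.0143, 0.0848]
eef_rot: [0.663, 0.749, -0.0, -0.0]
contact_force: [-0.6, -0.2, -1.6]
opening: 0.0423
grip_force: 47.1
time_s: 29.75
eef_pos: [0.5639, -0.0148, 0.0853]
eef_rot: [0.663, 0.748, -0.0, 0.0]
contact_force: [-0.5, 0.8, -2.3]
opening: 0.0425
grip_force: 47.1
place lin [ 0.001  -0.0001  0.051 ] ang [ 0.      0.0001 -0.0008] t 29.75
```

```bash
f(){ grep -E "eef_pos|contact" ; }
python3 -m handwheel '{"linear":[[0,0,0.012],[0,0,0.026],[0,0,0.037],[0,0,0.043],[0,0,0.046],[0,0,0.048],[0,0,0.048]],"angular":[[0,0,0],[0,0,0],[0,0,0],[0,0,0],[0,0,0],[0,0,0],[0,0,0]]}'|f
python3 -m handwheel '{"linear":[[0,0,0.0005],[0,0,0.001],[0,0,0.0015],[0,0,0.0015]],"angular":[[0,0,0],[0,0,0],[0,0,0],[0,0,0]]}'|f
python3 -m handwheel '{"linear":[[0,0,0.0005],[0,0,0.001],[0,0,0.001]],"angular":[[0,0,0],[0,0,0],[0,0,0]]}'|f
```

```text
eef_pos: [0.5641, -0.0139, 0.0371]
contact_force: [0.5, -0.2, -2.1]
eef_pos: [0.5641, -0.0139, 0.0358]
contact_force: [0.7, -0.4, -2.9]
eef_pos: [0.564, -0.0139, 0.0346]
contact_force: [-0.8, -0.6, -2.5]
```

```bash
f(){ grep -E "eef_pos|contact" ; }
python3 -m handwheel '{"linear":[[0,0,0.0004],[0,0,0.0008],[0,0,0.0008]],"angular":[[0,0,0],[0,0,0],[0,0,0]]}'|f
python3 -m handwheel '{"linear":[[0,0,0.0004],[0,0,0.0008],[0,0,0.0008]],"angular":[[0,0,0],[0,0,0],[0,0,0]]}'|f
```

```text
eef_pos: [0.5641, -0.0139, 0.0344]
contact_force: [-1.8, -0.7, 4.4]
eef_pos: [0.5641, -0.0139, 0.0343]
contact_force: [-5.1, 0.6, 13.6]
```

```bash
python3 -m handwheel '{"linear":[[0,0,-0.0005],[0,0,-0.0005],[0,0,-0.0005],[0,0,-0.0005],[0,0,-0.0005]],"angular":[[0,0,0],[0,0,0],[0,0,0],[0,0,0],[0,0,0]]}' 0.65
python3 -m handwheel '{"linear":[[0,0,-0.005],[0,0,-0.02],[0,0,-0.045],[0,0,-0.08],[0,0,-0.12],[0,0,-0.16],[0,0,-0.2],[0,0,-0.2]],"angular":[[0,0,0],[0,0,0],[0,0,0],[0,0,0],[0,0,0],[0,0,0],[0,0,0],[0,0,0]]}'
python3 -m handwheel '{"linear":[[0,-0.04,0],[0,-0.08,0],[0,-0.12,0],[0,-0.16,0],[0,-0.18,0],[0,-0.18,0],[0,-0.18,0]],"angular":[[0,0,0],[0,0,0],[0,0,0],[0,0,0],[0,0,0],[0,0,0],[0,0,0]]}'
python3 -c "
from g import *
from m import quad
s=arm.snapshot('scene')[:,:,::-1];t=arm.snapshot('top')[:,:,::-1];cv2.imwrite('pics/h1s.png',s);cv2.imwrite('pics/h1t.png',t)
for n,im,box in(('scene',s,(290,205,375,295)),('top',t,(285,128,360,195))):
  print(n,'slat exp',[px(n,np.array([*sw(a,b),.068])).round(1).tolist() for a,b in((.022,.06),(.022,-.06),(-.022,-.06),(-.022,.06))])
  g=im.mean(2)
  for bb in(-.03,0,.03):   # cross-profile along stage x at slat-top height
    print('x prof',bb,[(int(x*1e3),int(cv2.getRectSubPix(g.astype(np.float32),(1,1),tuple(map(float,px(n,np.array([*sw(x,bb),.068])))))[0,0])) for x in np.arange(-.036,.0361,.004)])
  print('y prof',[(int(y*1e3),int(cv2.getRectSubPix(g.astype(np.float32),(1,1),tuple(map(float,px(n,np.array([*sw(0,y),.068])))))[0,0])) for y in list(np.arange(-.08,-.039,.004))+list(np.arange(.04,.081,.004))])
print(arm.sense()['time_s'])
"
```

```text
time_s: 32.25
eef_pos: [0.564, -0.0139, 0.0334]
eef_rot: [0.663, 0.749, -0.0, -0.0]
contact_force: [-0.3, 0.6, -0.2]
opening: 0.0558
grip_force: 0.0
time_s: 33.05
eef_pos: [0.5674, -0.014, 0.2408]
eef_rot: [0.663, 0.749, 0.003, 0.004]
contact_force: [0.1, -0.2, 0.0]
opening: 0.0558
grip_force: 0.0
time_s: 33.75
eef_pos: [0.3861, -0.0358, 0.2344]
eef_rot: [0.663, 0.749, 0.001, 0.001]
contact_force: [-0.1, -0.8, 0.6]
opening: 0.0557
grip_force: 0.0
scene slat exp [[353.3, 239.7], [303.4, 251.4], [298.7, 237.7], [347.0, 226.7]]
x prof -0.03 [(-36, 81), (-32, 124), (-28, 166), (-24, 184), (-20, 205), (-16, 218), (-12, 218), (-8, 219), (-4, 220), (0, 219), (3, 218), (7, 217), (11, 218), (15, 221), (19, 209), (23, 162), (27, 121), (31, 82), (35, 35)]
x prof 0 [(-36, 75), (-32, 114), (-28, 159), (-24, 179), (-20, 202), (-16, 217), (-12, 217), (-8, 217), (-4, 218), (0, 219), (3, 217), (7, 215), (11, 216), (15, 218), (19, 208), (23, 162), (27, 121), (31, 84), (35, 35)]
x prof 0.03 [(-36, 79), (-32, 97), (-28, 116), (-24, 137), (-20, 186), (-16, 215), (-12, 217), (-8, 216), (-4, 217), (0, 218)
[... 664 characters left out ...]
 [(-36, 126), (-32, 128), (-28, 128), (-24, 130), (-20, 130), (-16, 131), (-12, 132), (-8, 132), (-4, 133), (0, 134), (3, 134), (7, 135), (11, 136), (15, 137), (19, 137), (23, 138), (27, 139), (31, 139), (35, 140)]
x prof 0.03 [(-36, 122), (-32, 123), (-28, 123), (-24, 123), (-20, 120), (-16, 119), (-12, 116), (-8, 115), (-4, 111), (0, 108), (3, 104), (7, 100), (11, 100), (15, 99), (19, 98), (23, 98), (27, 98), (31, 98), (35, 99)]
y prof [(-80, 186), (-76, 186), (-72, 186), (-67, 186), (-63, 185), (-59, 185), (-55, 185), (-51, 185), (-47, 185), (-43, 183), (-39, 167), (40, 98), (44, 119), (47, 148), (51, 159), (55, 161), (59, 161), (63, 160), (67, 161), (71, 160), (75, 161), (79, 161)]
33.85
```

The scene view shows the slat spanning y from -60 to +61 mm and x from -22 to +23 mm, so it is centred and flush. The robot is clear; handing in.

```bash
python3 -c "
from bench import arm
print(arm.sign_off())"
```

```text
the job is handed in; nothing more can be done
None
```

The job is handed in at about 34 s of robot time: both rack bars lie crosswise and flush on the lower pair. The slat was squared against both fences, then laid centred and flush across the upper bars; the hand-in call returned no verdict.

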